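# Match the lids to the sample pots and hang up the leftover lid

## Robot

A 6-joint arm with a two-finger parallel gripper is mounted at the origin on the work surface. World frame = base frame: x ahead of the robot, y to its left, z up, the work surface at z = 0. Lengths are in mm, angles in rad, forces in N, time in s.
With the tool pointing down it reaches from about 350 to 975 mm from the base axis. Payload 7.1 kg.
Tool frame: the origin (TCP) lies at the very end of the fingers, on their centre line; the grasp point (between the pads) lies 19 mm behind it; z points along the fingers, y is the direction in which the jaws open and shut (so a half turn about z gives the same grasp; the last joint's range is limited). The gripper opens to 88 mm and grips with 3 to 60 N. Pads are 20 mm wide; open, the fingers measure 115 mm over their backs; the gripper's body (75 mm by 178 mm) begins 61 mm behind the grasp point.
Start: joints at [-1.364, 0.423, 1.63, -0, 1.089, -0.019], TCP at [139.948, -609.113, 222.675] pointing down, gripper open.
Joint ranges: [-3, 3], [-0.9, 2.11], [0.09, 2.58], [-1.31, 4.45], [0.11, 2.69], [-2.54, 2.54]. Speed limits (rad/s): [2.39, 2.39, 3.01, 3.14, 3.14, 3.14].

## Interface

Orientations are given as a rotation vector (axis times angle).
In Python, from workcell import readout, imaging, close_job gives the robot as it stands.
- The arm moves only by the tool carry_out, never from a script. Its argument "rows" is a list of rows, each a list of 3 entries, a list of its own where there are three numbers: the shift along the tool's x, y, z in m, then the turn, a rotation vector about the tool's x, y, z in rad, then the closure, from 0 (fully open) to 1 (shut). In form: [[[dx, dy, dz], [wx, wy, wz], hand], ...]. A call has 1 to 12 rows; each row shifts and turns the commanded pose from where the row before left it, along the tool's axes as they then stand; what a row does not reach is not made up. A row lasts 1/12 s, in which the tool goes at most 41.7 mm and 7.16 degrees, less where a joint would pass 70% of its speed; a pose out of reach is approached as far as the arm can. A call with a gripper value outside its range is refused whole. The fingers move at their own pace and stop on an object; the grip force is fixed at half the most. Time passes only in rows, so rows that do not move let the fingers close. It gives the time, the measured TCP pose, the force and the opening at its end, in the units of the state.
- readout.get_obs(): the state, without advancing time (a new reading comes with each control period).
- imaging.get_image(name): name is "side" or "top" or "wrist"; returns the picture (384x512x3 uint8, red, green, blue); there is no depth.
- imaging.camera_params(name): a dict with "fx", "fy", "cx", "cy" (pixels), "k1" (the pictures are not rectified: a ray, as slopes to the right and down, at radius r is drawn at 1 + k1 r^2 times it, then the intrinsics apply), "rvec" (rotation vector, rad) and "tvec" (3), from world to camera coordinates, as OpenCV has them; the wrist camera has in their place "T_tool_cam" (4x4, takes a point from camera to tool coordinates, whose origin is the TCP and whose axes are the flange's). Camera axes: x right, y down, z forward; pixel columns grow to the right and rows downward; lengths in mm; the calibration is good to about 2 mm. A picture is of the moment at which its call begins: read the wrist's pose just before it. camera_params takes no time and is no camera call.
- close_job(): hands the job in, once; it reports no verdict.
The state is a dict: "t": time; "qpos": joint angles; "qvel": joint speeds; "joint_torque": joint torques, N m; "ee_pos": TCP position; "orientation": TCP orientation; "ft_force": force on the tool from outside, world axes, zero at the start; "moment": the same for the moment, N m; "width": finger opening in mm.
Only numpy, scipy, OpenCV 4.12 (cv2) and the standard library are available. Lean on these libraries where they do the work, as an engineer would, in place of code of your own. Each camera call takes 0.05 s, during which the arm holds its last target.

## Task

Close each of the two open steel pots with the lid that fits it, fully home so that it lies flat on the rim, and hang the leftover lid by its knob in the fork of the lid holder: stem into the slot from the open end, knob resting down on the prongs behind their raised tips. Lower the lids gently rather than dropping them, leave the pots standing where they are and do not disturb the other things on the bench.

Things in the scene. Friction and masses are not known exactly. Their poses are not given: they have to be found in the camera images.
- round_pot: Open round steel pot, loose, 0.7 kg, outer diameter 104, height 70, wall 4 (mouth 96 across). Origin: centre of its underside, z up.
- square_pot: Open square steel pot, loose, 0.7 kg, 92 x 92 outside, height 70, wall 4 (mouth 84 x 84). Origin: centre of its underside; x and y square to its sides.
- large_round_lid: Lid of the round pot, about 0.32 kg: steel disc, diameter 112, 6 thick, with a 10 mm deep plug below (diameter 88, tapering to 82) that enters the pot's mouth with 4 mm play all round. Seated, the disc lies on the rim and the lid's origin is 60 mm above the pot's. Origin: centre of the plug's underside, z up. Knob: see its knob point.
- square_lid: Lid of the square pot, about 0.32 kg: steel plate 100 x 100 x 6 with a 10 mm deep square plug below (76, its lowest 4 mm 70) that enters the mouth with 4 mm play all round when parallel to the pot's sides (any quarter turn). Seated, its origin is 60 mm above the pot's. x, y square to its sides. Origin: centre of the plug's underside, z up. Knob: see its knob point.
- small_round_lid: The leftover lid, about 0.22 kg, which fits neither pot: steel disc of diameter 84, 6 thick, with a 10 mm deep plug below (diameter 64). Origin: centre of the plug's underside, z up. Knob: see its knob point.
- large_round_lid_knob (a point): Point on the large round lid's axis at the underside of its knob, 50 mm above the lid's origin. Above it the upright black cylindrical knob, diameter 36, 40 high, the place to grip; below it the bare steel stem, diameter 10, 34 long, down to the disc.
- square_lid_knob (a point): Point on the square lid's axis at the underside of its knob, 50 mm above the lid's origin. Above it the upright black cylindrical knob, diameter 36, 40 high, the place to grip; below it the bare steel stem, diameter 10, 34 long, down to the disc.
- small_round_lid_knob (a point): Point on the small round lid's axis at the underside of its knob, 50 mm above the lid's origin. Above it the upright black cylindrical knob, diameter 36, 40 high, the place to grip; below it the bare steel stem, diameter 10, 34 long, down to the disc.
- fork_stand: Steel lid holder fixed on the left or right: base 170 x 80 x 12, a post and a level two-pronged fork, upper face 170 mm above the bench, 6 thick. The prongs point along its -x (roughly to the robot); the slot opens at that end. Origin on the bench under the throat; the post (diameter 16) is 85 mm behind (+x). Only the prongs' tips rise above the fork.
- fork_seat (a point): Centre of the throat, level with the prongs' upper face; axes as the stand. Slot 18 wide, open at x = -34 mm, closed at x = +10. Each prong (14 wide) has a raised tip 6 high, x = -34 to -22. Bring the stem in along +x with the knob's underside above the tips, then down: the knob rests flat on the prongs between tips and closed end.
- reagent_bottle: Amber bottle, diameter 68, height 150, loose, on the side opposite to the fork stand; bystander. Origin: centre of its underside.
- brush: Brush 150 long, lying between the pots; bystander. Origin near its middle, on the bench.
- wrench: Wrench 180 long, lying near the robot on its right; bystander. Origin near its middle.
- spatula: Spatula 190 long, lying near the robot on its left; bystander. Origin near its middle.
- beaker: Glass beaker, diameter 76, height 90, towards the far edge; bystander. Origin: centre of its underside.
- jar: White jar, diameter 70, height 90, towards the far edge; bystander. Origin: centre of its underside.
Mind the look-alikes: they are no part of the job. What is shaped like the small_round_lid but pink is not meant. Several things have the shape of the fork_stand; the one meant has the colours described above.

How it is judged (in metres and radians):
At the end, for the whole second after the job is handed in: Round and square pot each carry their lid: centres within 8 mm, lid origin 56 to 63 mm above the pot's, tilt under 0.06 rad. The small lid hangs: knob underside within 12 mm sideways and -3 to +4 mm in height of fork_seat, tilt under 0.12 rad. All at rest (horizontal distance between large_round_lid and round_pot below 0.008 m and z of large_round_lid in the frame of round_pot between 0.056 and 0.063 m and angle between each of large_round_lid, round_pot, square_lid, square_pot's own z axis and vertical below 0.06 rad and horizontal distance between square_lid and square_pot below 0.008 m and z of square_lid in the frame of square_pot between 0.056 and 0.063 m and horizontal distance between small_round_lid_knob and fork_seat below 0.012 m and z of small_round_lid_knob in the frame of fork_seat between -0.003 and 0.004 m and angle between small_round_lid's own z axis and vertical below 0.12 rad and angular speed of small_round_lid below 0.3 rad/s and linear speed of each of large_round_lid, square_lid, small_round_lid below 0.02 m/s); the robot touches nothing.
It fails at once if a pot is pushed more than 30 mm from where it stood or tipped (distance of any of round_pot, square_pot from where it was at the start of the episode above 0.03 m or angle between any of round_pot, square_pot's own z axis and vertical above 0.35 rad).
It fails at once if another thing on the bench is moved more than 40 mm, or the bottle, beaker or jar is tipped (distance of any of reagent_bottle, brush, wrench, spatula, beaker, jar from where it was at the start of the episode above 0.04 m or angle between any of reagent_bottle, beaker, jar's own z axis and vertical above 0.4 rad).
It fails at once if a lid is dropped onto its pot: it moves faster than 0.6 m/s within 20 mm above its seat ((horizontal distance between large_round_lid and round_pot below 0.03 m and z of large_round_lid in the frame of round_pot below 0.08 m and linear speed of large_round_lid above 0.6 m/s) or (horizontal distance between square_lid and square_pot below 0.03 m and z of square_lid in the frame of square_pot below 0.08 m and linear speed of square_lid above 0.6 m/s)).
It fails at once if the small lid is dropped onto the fork: it moves faster than 0.6 m/s within 20 mm above the throat (horizontal distance between small_round_lid_knob and fork_seat below 0.03 m and z of small_round_lid_knob in the frame of fork_seat below 0.02 m and linear speed of small_round_lid above 0.6 m/s).
It also fails if it takes over 72 s, if anything falls off the work surface, if the arm or the gripper's body presses on something with over 40 N, if the wrist force passes 120 N, or if a joint passes its speed limit or range.

## Working session

There is one attempt and no reset: what is moved stays moved. The work goes in short steps, Python scripts to look and compute and a tool call to move; the robot and the scene stay as the last step left them, time stands still between calls to the robot, and variables do not carry over. Pictures are saved under pics/ and viewed, and the job is handed in when it is done.

Besides the shell and the picture viewer there is one more tool, called after "Request:" by a JSON object that holds its "method" and its "body", one argument or row to a line. carry_out: Moves the arm, as the interface text tells. Its arguments: {"type":"object","properties":{"rows":{"type":"array","items":{"type":"array"}}},"required":["rows"]}

```bash
mkdir -p pics; ls; cat > h.py <<'E'
import numpy as np, cv2, json
from workcell import readout, imaging, close_job
def snap(name,tag):
    o=readout.get_obs(); im=imaging.get_image(name)
    cv2.imwrite(f'pics/{tag}.png',im[:,:,::-1]); return o,im
E
python3 - <<'E'
from h import *
print(readout.get_obs())
for n in ['side','top','wrist']:
    print(n,imaging.camera_params(n)); snap(n,n+'0')
print(readout.get_obs()['t'])
E
```

```text
pics
{'t': 0.0, 'qpos': array([-1.36397844e+00,  4.23825437e-01,  1.63067745e+00,  1.64847600e-05,
        1.08855679e+00, -1.89749518e-02]), 'qvel': array([-0.00018361, -0.00033882,  0.00086435, -0.00062608, -0.00070104,
        0.00042547]), 'joint_torque': array([ 3.47924888e-04, -5.44622397e+01, -2.73664606e+01,  6.44363277e-02,
        2.27534131e-02, -1.25709803e-04]), 'ee_pos': array([ 139.85887361, -608.59947334,  221.91622556]), 'orientation': array([-3.12014189e+00, -3.53744982e-01,  1.93193579e-04]), 'ft_force': array([ 1.71499412,  0.88524008, -0.90344492]), 'moment': array([0.0258046 , 0.05139226, 0.01192633]), 'width': 87.93834598485053}
side {'fx': 479.3201794294484, 'fy': 479.3201794294484, 'cx': 256.1567468451377, 'cy': 190.58576126976965, 'k1': -0.13449940298311364, 'rvec': array([ 0.54164499, -2.79030503,  0.99282399]), 'tvec': array([ 430.90616863,  286.8042184 , 1417.44991897])}
top {'fx': 416.60015579997355, 'fy': 416.60015579997355, 'cx': 252.75408798790008, 'cy': 189.71591959776583, 'k1': 0.010232810297318961, 'rvec': array([ 2.14173404, -2.13007471,  0.14253654]), 'tvec': array([ -88.01721152,  511.21082238, 1391.08443902])}
wrist {'fx': 319.59926030478107, 'fy': 319.59926030478107, 'cx': 253.18412955059384, 'cy': 185.39455344075245, 'k1': -0.07666004064240933, 'T_tool_cam': array([[ 3.45576234e-04, -9.59297131e-01, -2.82398469e-01,
         7.68668524e+01],
       [ 9.99999589e-01,  5.68067216e-04, -7.05985264e-04,
         6.07429138e-01],
       [ 8.37670951e-04, -2.82398109e-01,  9.59296933e-01,
        -1.63038042e+02],
       [ 0.00000000e+00,  0.00000000e+00,  0.00000000e+00,
         1.00000000e+00]])}
0.15
```

View pics/top0.png

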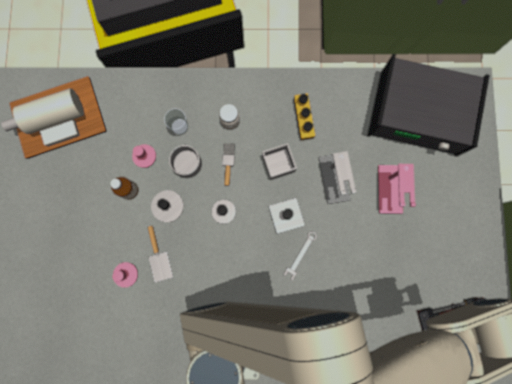

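View pics/side0.png

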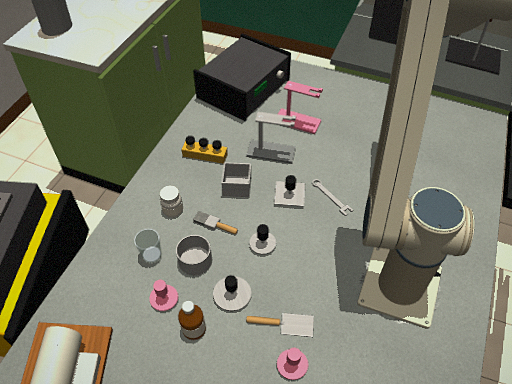

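View pics/wrist0.png

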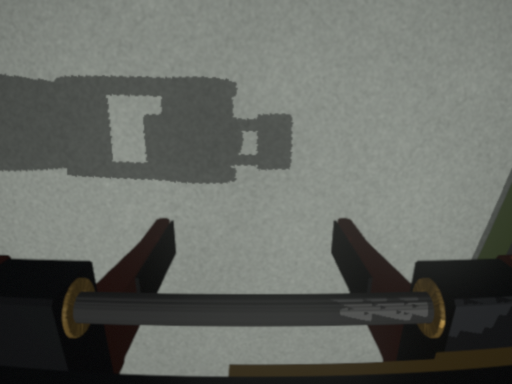

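Candidates in the top view:
- **Small lids:** steel with black knob at (223,211); pink look-alikes at (144,156) and (125,274), rejected.
- **Other lids:** large round at (167,206), square at (288,214).
- **Forks:** grey steel at (337,177); pink at (397,188), rejected. The black, grey and yellow boxes are irrelevant.

I'll check these in a close crop and measure.

```bash
cat >> h.py <<'E'
from scipy.spatial.transform import Rotation as R
def Kd(p): return np.array([[p['fx'],0,p['cx']],[0,p['fy'],p['cy']],[0,0,1.]]),np.array([p['k1'],0,0,0,0.])
def campose(name,o=None):
    p=imaging.camera_params(name)
    if name=='wrist':
        T=np.eye(4);T[:3,:3]=R.from_rotvec(o['orientation']).as_matrix();T[:3,3]=o['ee_pos']
        T=T@p['T_tool_cam']; return p,T[:3,:3],T[:3,3]
    Rm=R.from_rotvec(p['rvec']).as_matrix(); return p,Rm.T,-Rm.T@p['tvec']
def px2w(name,pts,z,o=None):
    p,Rc,c=campose(name,o);K,d=Kd(p)
    u=cv2.undistortPoints(np.array(pts,float).reshape(-1,1,2),K,d).reshape(-1,2)
    r=np.c_[u,np.ones(len(u))]@Rc.T
    return c+r*((z-c[2])/r[:,2])[:,None]
def w2px(name,P,o=None):
    p,Rc,c=campose(name,o);K,d=Kd(p)
    q=(np.array(P,float).reshape(-1,3)-c)@Rc
    return cv2.projectPoints(q,np.zeros(3),np.zeros(3),K,d)[0].reshape(-1,2)
E
python3 - <<'E'
from h import *
im=cv2.imread('pics/top0.png')
c=im[130:260,110:430]; cv2.imwrite('pics/topcrop.png',cv2.resize(c,(800,325),interpolation=cv2.INTER_CUBIC))
g=im.max(2)
m=(g<50).astype(np.uint8)
n,l,s,cc=cv2.connectedComponentsWithStats(m)
for i in range(1,n):
    if 15<s[i,4]<200: print(cc[i],s[i],px2w('top',[cc[i]],90).round(1))
for n,p,z in [('rpot',(185.5,161),70),('spot',(279,162),70),('forkprongs',(345,175),170),('bottle',(122,187),130),('brush',(228,165),5),('pink',(397,188),170)]: print(n,px2w('top',[p],z).round(0))
E
```

```text
[322.53608247  24.13402062] [322   0   3  49  97] [[1090.3 -326.2   90. ]]
[302.88636364  98.63636364] [300  95   7   8  44] [[ 818.2 -254.8   90. ]]
[305.07317073 112.43902439] [302 109   7   8  41] [[ 769.4 -261.7   90. ]]
[307.56410256 126.15384615] [304 123   8   7  39] [[ 721.3 -269.5   90. ]]
[163.33333333 204.15151515] [159 200  10   9  66] [[454.4 208.2  90. ]]
[221.40625 209.28125] [218 206   8   8  32] [[438.4  16.4  90. ]]
[483.5497076  301.26900585] [465 298  42   8 171] [[ 153.1 -812.2   90. ]]
[206.60810811 306.44594595] [190 303  34   8  74] [[128.8  57.7  90. ]]
[456.125  306.9375] [452 306  10   3  16] [[ 134.9 -726.1   90. ]]
[428.234375 314.203125] [418 308  28  22 128] [[ 111.9 -638.3   90. ]]
rpot [[604. 143.  70.]]
spot [[ 602. -174.   70.]]
forkprongs [[ 539. -374.  170.]]
bottle [[505. 335. 130.]]
brush [[605.   4.   5.]]
pink [[ 499. -533.  170.]]
```

View pics/topcrop.png

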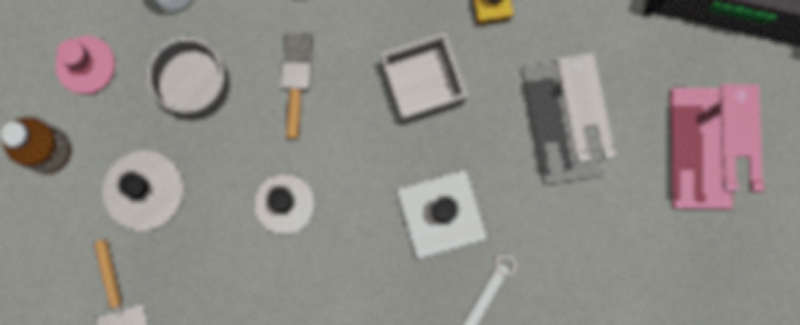

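```bash
cat >> h.py <<'E'
def yaw_of(o):
    X=R.from_rotvec(o['orientation']).as_matrix(); return np.arctan2(X[1,0],X[0,0])
def plan(target,yaw,n,o=None):
    """constant tool-frame shift and turn per row, n rows"""
    o=o or readout.get_obs(); y0=yaw_of(o)
    dy=(yaw-y0+np.pi)%(2*np.pi)-np.pi
    S=np.zeros((3,3))
    for k in range(n):
        a=y0+dy*k/n; S+=np.array([[np.cos(a),np.sin(a),0],[np.sin(a),-np.cos(a),0],[0,0,-1]])
    d=np.linalg.solve(S,(np.array(target)-o['ee_pos']))/1000
    print('rows',n,'d',d.round(4),'norm',np.linalg.norm(d).round(4),'wz',round(-dy/n,4),'| tilt', (R.from_rotvec(o['orientation']).as_matrix()[:2,2]).round(4))
E
python3 -c "
from h import *
plan([480,0,300],0,20)"
```

```text
rows 20 d [ 0.0205 -0.0283 -0.0039] norm 0.0352 wz 0.0113 | tilt [-0.0002  0.0011]
```

Request:
{"method": "carry_out", "body": {
  "rows": [
    [[0.0205, -0.0283, -0.0039], [0, 0, 0.0113], 0],
    [[0.0205, -0.0283, -0.0039], [0, 0, 0.0113], 0],
    [[0.0205, -0.0283, -0.0039], [0, 0, 0.0113], 0],
    [[0.0205, -0.0283, -0.0039], [0, 0, 0.0113], 0],
    [[0.0205, -0.0283, -0.0039], [0, 0, 0.0113], 0],
    [[0.0205, -0.0283, -0.0039], [0, 0, 0.0113], 0],
    [[0.0205, -0.0283, -0.0039], [0, 0, 0.0113], 0],
    [[0.0205, -0.0283, -0.0039], [0, 0, 0.0113], 0],
    [[0.0205, -0.0283, -0.0039], [0, 0, 0.0113], 0],
    [[0.0205, -0.0283, -0.0039], [0, 0, 0.0113], 0]
  ]
}}

```text
t: 0.98
ee_pos: [292.7, -293.3, 261.8]
orientation: [-3.137, -0.175, -0.0]
ft_force: [1.0, 0.1, -0.1]
width: 88.2
```

Request:
{"method": "carry_out", "body": {
  "rows": [
    [[0.0205, -0.0283, -0.0039], [0, 0, 0.0113], 0],
    [[0.0205, -0.0283, -0.0039], [0, 0, 0.0113], 0],
    [[0.0205, -0.0283, -0.0039], [0, 0, 0.0113], 0],
    [[0.0205, -0.0283, -0.0039], [0, 0, 0.0113], 0],
    [[0.0205, -0.0283, -0.0039], [0, 0, 0.0113], 0],
    [[0.0205, -0.0283, -0.0039], [0, 0, 0.0113], 0],
    [[0.0205, -0.0283, -0.0039], [0, 0, 0.0113], 0],
    [[0.0205, -0.0283, -0.0039], [0, 0, 0.0113], 0],
    [[0.0205, -0.0283, -0.0039], [0, 0, 0.0113], 0],
    [[0.0205, -0.0283, -0.0039], [0, 0, 0.0113], 0],
    [[0, 0, 0], [0, 0, 0], 0],
    [[0, 0, 0], [0, 0, 0], 0]
  ]
}}

```text
t: 1.98
ee_pos: [479.9, 1.4, 300.5]
orientation: [3.141, 0.005, -0.001]
ft_force: [0.5, -0.4, -0.2]
width: 87.9
```

```bash
python3 - <<'E'
from h import *
o,im=snap('wrist','w1'); print(o['t'],o['ee_pos'],yaw_of(o),o['qvel'].round(3),o['qpos'].round(2))
import pickle; pickle.dump(o,open('o1.pkl','wb'))
E
```

```text
1.9833 [479.92169116   1.37843333 300.46745026] 0.0030902917286109682 [-0.044 -0.017  0.038 -0.007  0.006 -0.015] [-0.02  0.11  1.86 -0.    1.17  1.55]
```

View pics/w1.png

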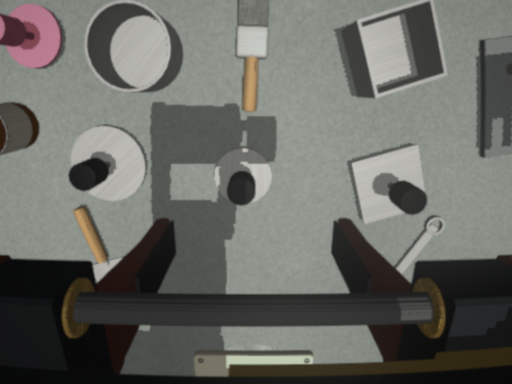

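The wrist view shows the large lid (108,162), small lid (243,178), square lid (388,184), round pot (128,45) and square pot (395,47), with the fork at the right edge. I'll measure the contours next.

```bash
python3 - <<'E'
from h import *
import pickle
o=pickle.load(open('o1.pkl','rb'))
im=cv2.imread('pics/w1.png'); g=cv2.cvtColor(im,cv2.COLOR_BGR2GRAY)
print('bench',g[230,300],g[60,220],'disc',g[140,120],g[165,370],'small',g[165,230],g[190,262],'knob',g[175,85],g[195,410])
hs=cv2.cvtColor(im,cv2.COLOR_BGR2HSV)
# knob tops: dark mask, hull -> print extents
for nm,(x0,y0,x1,y1) in dict(large=(60,145,118,195),small=(222,165,262,210),square=(370,160,432,218)).items():
    m=(g[y0:y1,x0:x1]<45).astype(np.uint8)
    n,l,s,cc=cv2.connectedComponentsWithStats(m); i=1+s[1:,4].argmax()
    print(nm,s[i]+[x0,y0,0,0,0],cc[i]+[x0,y0])
# discs
for nm,(x0,y0,x1,y1) in dict(large=(62,115,150,205),square=(340,138,436,226)).items():
    m=(g[y0:y1,x0:x1]>155).astype(np.uint8)
    m=cv2.morphologyEx(m,cv2.MORPH_OPEN,np.ones((3,3)))
    cs,_=cv2.findContours(m,cv2.RETR_EXTERNAL,cv2.CHAIN_APPROX_NONE); c=max(cs,key=cv2.contourArea).reshape(-1,2)+[x0,y0]
    h=cv2.convexHull(c.astype(np.int32)).reshape(-1,2)
    W=px2w('wrist',h,16,o)[:,:2].astype(np.float32)
    print(nm,cv2.minAreaRect(W),cv2.minEnclosingCircle(W))
cv2.imwrite('pics/w1c.png',cv2.resize(im[100:230,50:440],None,fx=2,fy=2,interpolation=cv2.INTER_CUBIC))
E
```

```text
bench 150 142 disc 183 191 small 111 188 knob 33 50
large [ 70 158  38  32 858] [ 88.48717949 173.43706294]
small [228 172  26  32 524] [238.61068702 186.8740458 ]
square [390 182  26  25 296] [399.33783784 191.47297297]
large ((457.15350341796875, 211.05715942382812), (111.18663787841797, 104.88188934326172), 22.945457458496094) ((455.8616638183594, 214.28567504882812), 56.20753479003906)
square ((426.1170959472656, -202.6951904296875), (99.84371948242188, 100.03681945800781), 16.778339385986328) ((426.0384521484375, -201.72503662109375), 68.73163604736328)
```

View pics/w1c.png

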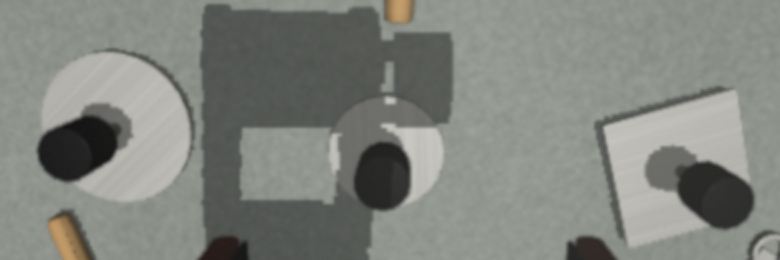

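```bash
python3 -c "
from h import *
plan([640,0,354],0,6)"
```

```text
rows 6 d [ 0.0268  0.0001 -0.009 ] norm 0.0283 wz 0.0003 | tilt [-0.0012 -0.0003]
```

Request:
{"method": "carry_out", "body": {
  "rows": [
    [[0.0268, 0, -0.009], [0, 0, 0], 0],
    [[0.0268, 0, -0.009], [0, 0, 0], 0],
    [[0.0268, 0, -0.009], [0, 0, 0], 0],
    [[0.0268, 0, -0.009], [0, 0, 0], 0],
    [[0.0268, 0, -0.009], [0, 0, 0], 0],
    [[0.0268, 0, -0.009], [0, 0, 0], 0],
    [[0, 0, 0], [0, 0, 0], 0],
    [[0, 0, 0], [0, 0, 0], 0],
    [[0, 0, 0], [0, 0, 0], 0]
  ]
}}

```text
t: 2.78
ee_pos: [638.8, -1.1, 353.8]
orientation: [3.142, -0.002, -0.004]
ft_force: [0.4, 0.2, -0.4]
width: 87.8
```

```bash
python3 - <<'E'
from h import *
o,im=snap('wrist','w2'); print(o['t'],o['ee_pos'],yaw_of(o),o['qvel'].round(3))
import pickle; pickle.dump(o,open('o2.pkl','wb'))
E
```

```text
2.7833 [638.81796305  -1.06461329 353.7798283 ] -0.0014935229099483581 [ 0.008 -0.011  0.014  0.001 -0.     0.001]
```

View pics/w2.png

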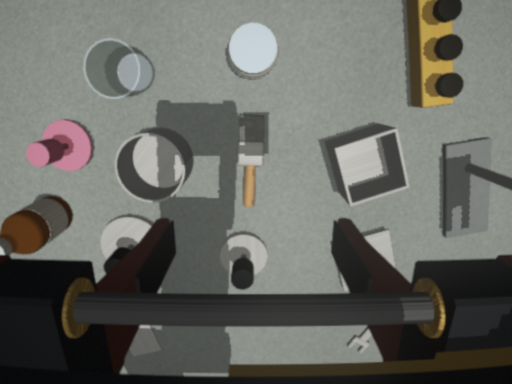

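```bash
python3 - <<'E'
from h import *
im=cv2.imread('pics/w2.png')
a=cv2.resize(im[120:212,310:420],None,fx=5,fy=5,interpolation=cv2.INTER_CUBIC)
b=cv2.resize(im[120:212,105:200],None,fx=5,fy=5,interpolation=cv2.INTER_CUBIC)
cv2.imwrite('pics/w2a.png',a);cv2.imwrite('pics/w2b.png',b)
E
```

```text
(no output)
```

View pics/w2a.png

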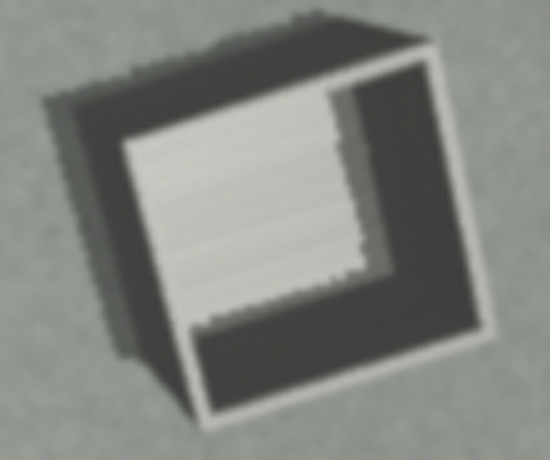

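View pics/w2b.png

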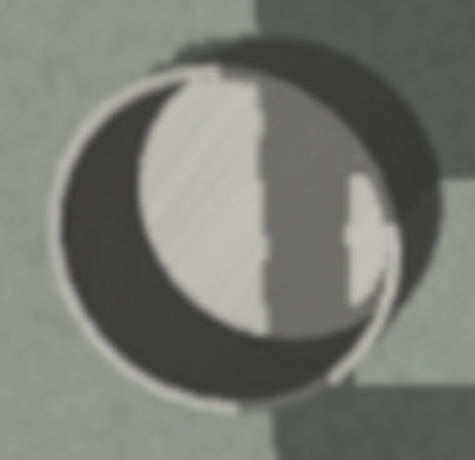

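```bash
cat >> h.py <<'E'
from scipy.optimize import least_squares
def bright_hull(im,box,th):
    x0,y0,x1,y1=box
    g=cv2.cvtColor(im,cv2.COLOR_BGR2GRAY)[y0:y1,x0:x1]
    g=cv2.resize(g,None,fx=4,fy=4,interpolation=cv2.INTER_CUBIC)
    m=(g>th).astype(np.uint8)
    n,l,s,cc=cv2.connectedComponentsWithStats(m)
    keep=np.isin(l,[i for i in range(1,n) if s[i,4]>150]).astype(np.uint8)
    pts=np.argwhere(keep)[:,::-1]
    h=cv2.convexHull(pts.astype(np.int32)).reshape(-1,2)
    return (h+0.5)/4-0.5+[x0,y0]
def circ(W,r=None):
    f=(lambda p:np.hypot(*(W-p[:2]).T)-(r or p[2]))
    c=W.mean(0); s=least_squares(f,[c[0],c[1],r or 50],loss='soft_l1',f_scale=0.7)
    return s.x.round(2),np.abs(f(s.x)).round(1)
E
python3 - <<'E'
from h import *
import pickle
o=pickle.load(open('o2.pkl','rb')); im=cv2.imread('pics/w2.png')
for th in (160,167,174):
    h=bright_hull(im,(310,118,420,212),th); W=px2w('wrist',h,70,o)[:,:2].astype(np.float32)
    print('sq',cv2.minAreaRect(W))
    h=bright_hull(im,(105,120,200,212),th); W=px2w('wrist',h,70,o)[:,:2]
    print('rd',circ(W),circ(W,52)[0])
o=pickle.load(open('o1.pkl','rb')); im=cv2.imread('pics/w1.png')
for th in (160,167,174):
    h=bright_hull(im,(340,138,424,226),th); W=px2w('wrist',h,16,o)[:,:2].astype(np.float32)
    print('sqlid',cv2.minAreaRect(W))
    h=bright_hull(im,(62,115,150,205),th); W=px2w('wrist',h,16,o)[:,:2]
    print('rdlid',circ(W),circ(W,56)[0])
E
```

```text
sq ((609.4113159179688, -175.5810546875), (92.6118392944336, 92.63961029052734), 18.739578247070312)
rd (array([608.78, 150.01,  51.32]), array([0.5, 0.3, 0.2, 0.2, 0.1, 0.2, 0.2, 0.3, 0.5, 0.6, 0.4, 0.6, 0.8,
       0.1, 0. , 0.1, 0.2, 0.1, 0.1, 0. , 0. , 0.1, 0.1, 0.1, 0.2, 0.1,
       0.1, 0.3, 0.5, 0.5, 0.4, 0.2, 0.1, 0.2, 0.3, 0.2, 0.4, 0.5, 0.6,
       0.8, 0.7, 0.3, 0.1, 0.2, 0.4, 3.1, 3.5, 3.2, 3.1, 0.1, 0.3, 0.6])) [609.11 149.8   52.  ]
sq ((609.4386596679688, -175.30227661132812), (91.70411682128906, 91.89373016357422), 18.594575881958008)
rd (array([608.79, 149.84,  50.79]), array([0.5, 0.4, 0.3, 0.3, 0.2, 0.1, 0.4, 0.4, 0.1, 0.4, 0.4, 0.1, 0.3,
       0.3, 0.1, 0. , 0.1, 0. , 0.2, 0. , 0.2, 0.1, 0.1, 0.1, 0.1, 0. ,
       0.3, 0.5, 0.5, 0.2, 0.2, 0.3, 0.4, 0.3, 0.2, 0.5, 0.6, 0.7, 0.3,
       0.1, 0.1, 0.1, 0.3, 0.6, 3. , 3.5, 3. , 2.8, 0.1, 0.3, 0.5, 0.7])) [609.33 149.29  52.  ]
sq ((609.5267333984375, -175.064453125), (90.85401153564453, 91.17102813720703), 18.553693771362305)
rd (array([621.35, 133.79,  37.47]), array([0.5, 4.6, 5.7, 5.7, 0.4, 0.4, 0.1, 0.1, 0. , 0.1
[... 983 characters left out ...]
      0.1, 0.2, 0.2, 0. , 0.1, 0. , 0.2, 0.1, 0.1, 0.2, 0.2, 0.1, 0.1,
       0.1, 0. , 0. , 0.1, 0.1, 0. , 0.2, 0.1, 0. , 0. , 0. , 0.1, 0.1,
       0.3, 0.2, 0.1, 0. , 0.1, 0.2, 0.1, 0.3])) [455.86 214.39  56.  ]
sqlid ((426.2143249511719, -201.79244995117188), (97.33250427246094, 98.241943359375), 16.20089340209961)
rdlid (array([456.13, 213.25,  54.23]), array([0.1, 0.1, 0.1, 0.2, 0.2, 0.2, 0.1, 0. , 0.1, 0. , 0.3, 0.2, 0.5,
       0.4, 0.1, 0.7, 0. , 0.3, 0.3, 0.2, 0.8, 0.6, 0.2, 0.2, 0.4, 0.7,
       0. , 0.1, 0.4, 0.6, 0.6, 0.5, 0. , 0.1, 0. , 0.4, 0.3, 0. , 0.1,
       0.2, 0.2, 0.1, 0.3, 0.4, 0.1, 0. , 0.1, 0.1, 0.2, 0.3, 0.3, 0. ,
       0.2, 0.3, 0.4, 0.4])) [455.05 214.19  56.  ]
```

```bash
python3 -c "
from h import *
plan([426.3,-202.4,120],0,11)"
```

```text
rows 11 d [-0.0193  0.0183  0.0213] norm 0.0341 wz -0.0001 | tilt [-0.0022 -0.    ]
```

Request:
{"method": "carry_out", "body": {
  "rows": [
    [[-0.0193, 0.0183, 0.0213], [0, 0, 0], 0],
    [[-0.0193, 0.0183, 0.0213], [0, 0, 0], 0],
    [[-0.0193, 0.0183, 0.0213], [0, 0, 0], 0],
    [[-0.0193, 0.0183, 0.0213], [0, 0, 0], 0],
    [[-0.0193, 0.0183, 0.0213], [0, 0, 0], 0],
    [[-0.0193, 0.0183, 0.0213], [0, 0, 0], 0],
    [[-0.0193, 0.0183, 0.0213], [0, 0, 0], 0],
    [[-0.0193, 0.0183, 0.0213], [0, 0, 0], 0],
    [[-0.0193, 0.0183, 0.0213], [0, 0, 0], 0],
    [[-0.0193, 0.0183, 0.0213], [0, 0, 0], 0],
    [[-0.0193, 0.0183, 0.0213], [0, 0, 0], 0],
    [[0, 0, 0], [0, 0, 0], 0]
  ]
}}

```text
t: 3.83
ee_pos: [421.2, -201.2, 117.2]
orientation: [-3.138, 0.004, 0.012]
ft_force: [-0.9, -0.0, -0.0]
width: 87.8
```

Request:
{"method": "carry_out", "body": {
  "rows": [
    [[0, 0, 0], [0, 0, 0], 0],
    [[0, 0, 0], [0, 0, 0], 0]
  ]
}}

```text
t: 4.0
ee_pos: [427.9, -201.2, 121.0]
orientation: [3.141, -0.002, 0.001]
ft_force: [0.3, 1.0, 0.2]
width: 87.8
```

```bash
python3 - <<'E'
from h import *
plan([426.3,-202.4,57],0,4)
o,im=snap('wrist','w3'); print(o['t'],o['ee_pos'],yaw_of(o),o['qpos'].round(2))
E
```

```text
rows 4 d [-0.0004  0.0003  0.016 ] norm 0.016 wz -0.0003 | tilt [ 0.0008 -0.0002]
4.0 [ 427.94072721 -201.20685147  121.02420238] -0.0010701700861232989 [-0.46  0.36  2.03  0.    0.75  1.11]
```

View pics/w3.png

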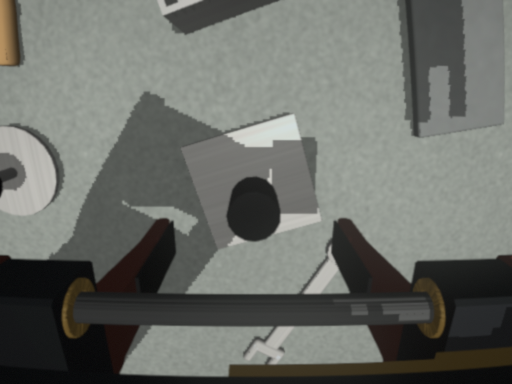

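```bash
python3 - <<'E'
from h import *
o=readout.get_obs(); im=cv2.imread('pics/w3.png')
g=cv2.cvtColor(im,cv2.COLOR_BGR2GRAY)
print(w2px('wrist',[[426.3,-202.4,90],[426.3-18,-202.4,90],[426.3+18,-202.4,90],[426.3,-184.4,90],[426.3,-220.4,90],[426.3,-202.4,50]],o).round(1))
m=(g[165:250,215:295]<42).astype(np.uint8);n,l,s,cc=cv2.connectedComponentsWithStats(m);i=1+s[1:,4].argmax();print(s[i]+[215,165,0,0,0])
print(g[215:250,254])
E
```

```text
[[254.2 217.9]
 [254.2 242.8]
 [254.2 191.6]
 [226.7 217.9]
 [281.7 217.9]
 [254.  198.4]]
[ 228  178   51   62 2513]
[ 33  34  35  35  34  34  35  34  35  34  35  35  35  35  35  36  36  36
  37  36  37  36  36  36  37  52  95 136 147 147 148 148 149 150 151]
```

Request:
{"method": "carry_out", "body": {
  "rows": [
    [[-0.0004, 0.0003, 0.016], [0, 0, 0], 0],
    [[-0.0004, 0.0003, 0.016], [0, 0, 0], 0],
    [[-0.0004, 0.0003, 0.016], [0, 0, 0], 0],
    [[-0.0004, 0.0003, 0.016], [0, 0, 0], 0],
    [[0, 0, 0], [0, 0, 0], 0],
    [[0, 0, 0], [0, 0, 0], 0.7],
    [[0, 0, 0], [0, 0, 0], 0.8],
    [[0, 0, 0], [0, 0, 0], 0.9],
    [[0, 0, 0], [0, 0, 0], 1],
    [[0, 0, 0], [0, 0, 0], 1],
    [[0, 0, 0], [0, 0, 0], 1],
    [[0, 0, 0], [0, 0, 0], 1]
  ]
}}

```text
t: 5.05
ee_pos: [426.5, -202.5, 56.7]
orientation: [3.141, -0.0, 0.001]
ft_force: [-0.9, 0.4, -0.4]
width: 44.8
```

```bash
python3 - <<'E'
from h import *
o=readout.get_obs(); print(o['ee_pos'],yaw_of(o),o['width'],o['ft_force'])
plan([426.3,-202.4,160],0.033,5)
E
```

```text
[ 426.45608065 -202.52620322   56.66596647] -0.0002874275448690566 44.758362687856234 [-0.86921856  0.38523395 -0.38210699]
rows 5 d [-0.     -0.     -0.0207] norm 0.0207 wz -0.0067 | tilt [ 0.0005 -0.0002]
```

Still closing (44.8 mm).

Request:
{"method": "carry_out", "body": {
  "rows": [
    [[0, 0, 0], [0, 0, 0], 1],
    [[0, 0, 0], [0, 0, 0], 1],
    [[0, 0, 0], [0, 0, 0], 1],
    [[0, 0, 0], [0, 0, 0], 1],
    [[0, 0, 0], [0, 0, 0], 1],
    [[0, 0, -0.005], [0, 0, 0], 1],
    [[0, 0, -0.02], [0, 0, 0], 1],
    [[0, 0, -0.025], [0, 0, 0], 1],
    [[0, 0, -0.025], [0, 0, 0], 1],
    [[0, 0, -0.025], [0, 0, 0], 1],
    [[0, 0, 0], [0, 0, 0], 1],
    [[0, 0, 0], [0, 0, 0], 1]
  ]
}}

```text
t: 6.05
ee_pos: [426.9, -202.8, 157.2]
orientation: [3.14, -0.0, 0.004]
ft_force: [0.1, 0.4, -3.4]
width: 35.1
```

```bash
python3 - <<'E'
from h import *
o,im=snap('wrist','w4'); print(o['t'],o['ee_pos'],yaw_of(o),o['width'],o['ft_force'])
E
```

```text
6.05 [ 426.94743881 -202.77002333  157.22315868] -0.00019693563739868236 35.08938812036704 [ 0.05207878  0.42539693 -3.44479332]
```

View pics/w4.png

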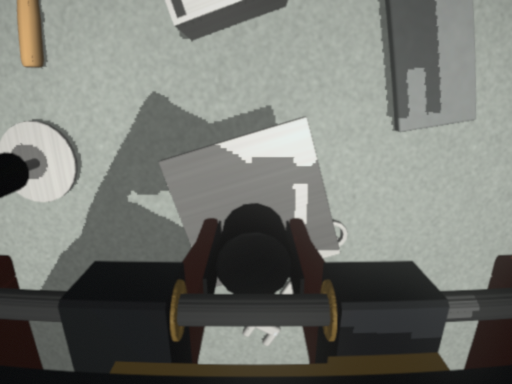

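```bash
python3 - <<'E'
from h import *
o=readout.get_obs()
W=px2w('wrist',[(161,161.5),(308,117.5),(338,248)],116.5,o)[:,:2]; print(W.round(1),o['ee_pos'])
e=W[1]-W[0]; print(np.linalg.norm(e), np.degrees(np.arctan2(e[1],e[0]))+90,np.linalg.norm(W[2]-W[1]))
print('centre',(W[0]+W[2])/2)
plan([609.4,-175.4,160],0.033,6)
E
```

```text
[[ 459.5 -142.9]
 [ 487.6 -237.1]
 [ 397.2 -262.9]] [ 425.98590782 -202.28799243  156.02954506]
98.3673005310568 16.57632702128464 94.00462691638327
centre [ 428.35613452 -202.87563391]
rows 6 d [ 0.0306 -0.0041 -0.0007] norm 0.0309 wz -0.0055 | tilt [ 0.     -0.0001]
```

Request:
{"method": "carry_out", "body": {
  "rows": [
    [[0.0306, -0.0041, -0.0007], [0, 0, -0.0055], 1],
    [[0.0306, -0.0041, -0.0007], [0, 0, -0.0055], 1],
    [[0.0306, -0.0041, -0.0007], [0, 0, -0.0055], 1],
    [[0.0306, -0.0041, -0.0007], [0, 0, -0.0055], 1],
    [[0.0306, -0.0041, -0.0007], [0, 0, -0.0055], 1],
    [[0.0306, -0.0041, -0.0007], [0, 0, -0.0055], 1],
    [[0, 0, 0], [0, 0, 0], 1],
    [[0, 0, 0], [0, 0, 0], 1],
    [[0, 0, 0], [0, 0, 0], 1]
  ]
}}

```text
t: 6.85
ee_pos: [607.6, -174.8, 158.0]
orientation: [-3.14, -0.052, 0.007]
ft_force: [-0.2, 0.9, -3.0]
width: 35.5
```

```bash
python3 - <<'E'
from h import *
o,im=snap('wrist','w5'); print(o['t'],o['ee_pos'],yaw_of(o),o['width'],o['ft_force'])
plan([609.4,-175.4,132],0.033,3)
E
```

```text
6.85 [ 607.64107577 -174.80437073  158.04932591] 0.03311257730113853 35.54098412816528 [-0.19447075  0.88298969 -3.01545439]
rows 3 d [0.0006 0.0001 0.0089] norm 0.0089 wz -0.0001 | tilt [-0.0039  0.0011]
```

View pics/w5.png

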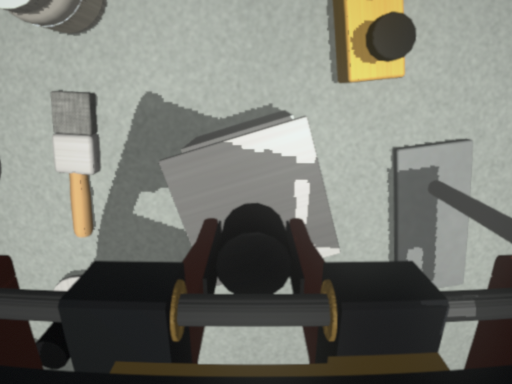

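Request:
{"method": "carry_out", "body": {
  "rows": [
    [[0.0003, 0, 0.009], [0, 0, 0], 1],
    [[0, 0, 0.009], [0, 0, 0], 1],
    [[0, 0, 0.008], [0, 0, 0], 1],
    [[0, 0, 0], [0, 0, 0], 1],
    [[0, 0, 0], [0, 0, 0], 1]
  ]
}}

```text
t: 7.32
ee_pos: [609.0, -175.3, 133.6]
orientation: [-3.141, -0.051, 0.003]
ft_force: [0.0, 0.3, -3.7]
width: 35.6
```

```bash
python3 - <<'E'
from h import *
o=readout.get_obs(); print(o['t'],o['ee_pos'],yaw_of(o),o['width'],o['ft_force'],o['qvel'].round(3))
plan([609.4,-175.4,117],0.033,4)
E
```

```text
7.3167 [ 609.02069324 -175.28670652  133.60008555] 0.03246167917518138 35.571159248148895 [ 0.00545108  0.30733236 -3.66732289] [ 0.001 -0.014 -0.021 -0.001  0.001  0.002]
rows 4 d [0.0001 0.     0.0042] norm 0.0042 wz -0.0001 | tilt [-0.0018  0.0005]
```

Request:
{"method": "carry_out", "body": {
  "rows": [
    [[0, 0, 0.004], [0, 0, 0], 1],
    [[0, 0, 0.004], [0, 0, 0], 1],
    [[0, 0, 0.004], [0, 0, 0], 1],
    [[0, 0, 0.003], [0, 0, 0], 1],
    [[0, 0, 0.001], [0, 0, 0], 1],
    [[0, 0, 0.001], [0, 0, 0], 1],
    [[0, 0, 0], [0, 0, 0], 1],
    [[0, 0, 0], [0, 0, 0], 1]
  ]
}}

```text
t: 7.98
ee_pos: [610.0, -175.3, 117.7]
orientation: [3.141, 0.052, 0.0]
ft_force: [-0.2, -0.3, -3.0]
width: 35.6
```

```bash
python3 - <<'E'
from h import *
o,im=snap('wrist','w6'); print(o['t'],o['ee_pos'],yaw_of(o),o['width'],o['ft_force'],o['qvel'].round(3))
E
```

```text
7.9833 [ 609.99379277 -175.34794581  117.65547641] 0.032808466075326184 35.560739534493486 [-0.19962692 -0.28901263 -2.99147167] [-0.001 -0.002 -0.    -0.001  0.001 -0.002]
```

View pics/w6.png

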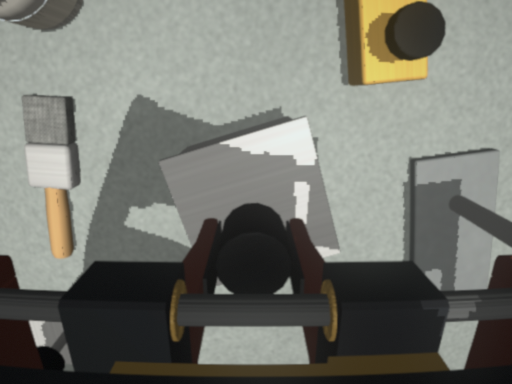

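Request:
{"method": "carry_out", "body": {
  "rows": [
    [[0, 0, 0.001], [0, 0, 0], 1],
    [[0, 0, 0.0005], [0, 0, 0], 1],
    [[0, 0, 0], [0, 0, 0], 1]
  ]
}}

```text
t: 8.28
ee_pos: [610.2, -175.4, 116.5]
orientation: [3.141, 0.052, 0.001]
ft_force: [-0.8, 1.7, -0.4]
width: 35.5
```

Request:
{"method": "carry_out", "body": {
  "rows": [
    [[0, 0, 0.0005], [0, 0, 0], 1],
    [[0, 0, 0], [0, 0, 0], 1],
    [[0, 0, 0], [0, 0, 0], 1]
  ]
}}

```text
t: 8.53
ee_pos: [610.3, -175.3, 116.5]
orientation: [3.141, 0.052, 0.002]
ft_force: [-1.8, 1.4, 4.9]
width: 35.5
```

Request:
{"method": "carry_out", "body": {
  "rows": [
    [[0, 0, -0.0005], [0, 0, 0], 0.9],
    [[0, 0, 0], [0, 0, 0], 0.5],
    [[0, 0, 0], [0, 0, 0], 0],
    [[0, 0, 0], [0, 0, 0], 0],
    [[0, 0, 0], [0, 0, 0], 0],
    [[0, 0, 0], [0, 0, 0], 0],
    [[0, 0, -0.01], [0, 0, 0], 0],
    [[0, 0, -0.03], [0, 0, 0], 0],
    [[0, 0, -0.03], [0, 0, 0], 0],
    [[0, 0, -0.03], [0, 0, 0], 0],
    [[0, 0, -0.02], [0, 0, 0], 0]
  ]
}}

```text
t: 9.45
ee_pos: [610.8, -175.6, 239.9]
orientation: [3.14, 0.051, 0.005]
ft_force: [0.5, 1.0, -0.0]
width: 87.8
```

```bash
python3 - <<'E'
from h import *
o,im=snap('wrist','w7'); print(o['t'],o['ee_pos'],yaw_of(o),o['width'],o['ft_force'],o['qvel'].round(3))
E
```

```text
9.45 [ 610.8326677  -175.62040238  239.91011829] 0.03278226297417782 87.77594213800919 [ 0.49470466  1.04365147 -0.034344  ] [ 0.001 -0.24  -0.184  0.     0.427 -0.001]
```

View pics/w7.png

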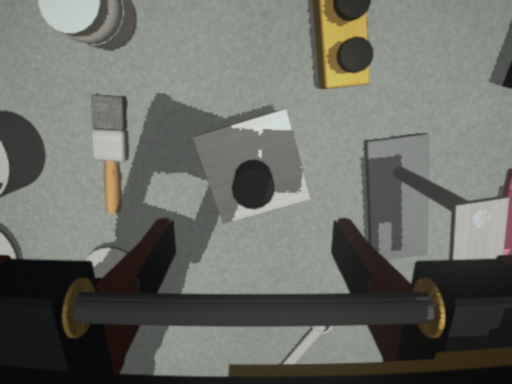

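```bash
python3 -c "
from h import *
plan([456,214,150],0.8,14)"
```

```text
rows 14 d [ 0.0002 -0.0308  0.0067] norm 0.0315 wz -0.0548 | tilt [ 0.0087 -0.0027]
```

Request:
{"method": "carry_out", "body": {
  "rows": [
    [[0.0002, -0.0308, 0.0067], [0, 0, -0.0548], 0],
    [[0.0002, -0.0308, 0.0067], [0, 0, -0.0548], 0],
    [[0.0002, -0.0308, 0.0067], [0, 0, -0.0548], 0],
    [[0.0002, -0.0308, 0.0067], [0, 0, -0.0548], 0],
    [[0.0002, -0.0308, 0.0067], [0, 0, -0.0548], 0],
    [[0.0002, -0.0308, 0.0067], [0, 0, -0.0548], 0],
    [[0.0002, -0.0308, 0.0067], [0, 0, -0.0548], 0]
  ]
}}

```text
t: 10.08
ee_pos: [568.9, 36.5, 189.3]
orientation: [3.073, 0.653, 0.001]
ft_force: [0.5, 1.5, 0.4]
width: 88.0
```

Request:
{"method": "carry_out", "body": {
  "rows": [
    [[0.0002, -0.0308, 0.0067], [0, 0, -0.0548], 0],
    [[0.0002, -0.0308, 0.0067], [0, 0, -0.0548], 0],
    [[0.0002, -0.0308, 0.0067], [0, 0, -0.0548], 0],
    [[0.0002, -0.0308, 0.0067], [0, 0, -0.0548], 0],
    [[0.0002, -0.0308, 0.0067], [0, 0, -0.0548], 0],
    [[0.0002, -0.0308, 0.0067], [0, 0, -0.0548], 0],
    [[0.0002, -0.0308, 0.0067], [0, 0, -0.0548], 0],
    [[0, 0, 0], [0, 0, 0], 0],
    [[0, 0, 0], [0, 0, 0], 0],
    [[0, 0, 0], [0, 0, 0], 0]
  ]
}}

```text
t: 10.92
ee_pos: [453.4, 215.1, 142.7]
orientation: [2.893, 1.223, 0.002]
ft_force: [-0.5, -0.0, 0.2]
width: 87.3
```

```bash
python3 - <<'E'
from h import *
o,im=snap('wrist','w8'); print(o['t'],o['ee_pos'],yaw_of(o),o['qvel'].round(3),o['qpos'].round(2))
import pickle; pickle.dump(o,open('o8.pkl','wb'))
plan([456,214.1,57],0.8,5)
print(w2px('wrist',[[456,214.1,90],[505,335,150]],o).round(1))
E
```

```text
10.9167 [453.42452445 215.12121718 142.74496552] 0.7999692260063874 [-0.024  0.001 -0.01   0.001 -0.001  0.001] [ 0.42  0.36  1.96 -0.    0.82  1.19]
rows 5 d [0.0002 0.0004 0.0172] norm 0.0172 wz -0.0002 | tilt [0.0013 0.0004]
[[256.7 201.8]
 [148.7 -10.7]]
```

View pics/w8.png

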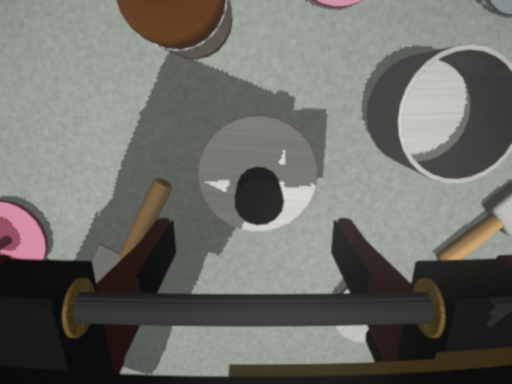

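Request:
{"method": "carry_out", "body": {
  "rows": [
    [[0.0003, 0.0005, 0.0172], [0, 0, 0], 0],
    [[0.0002, 0.0005, 0.0172], [0, 0, 0], 0.3],
    [[0.0002, 0.0005, 0.0172], [0, 0, 0], 0.5],
    [[0.0002, 0.0005, 0.0172], [0, 0, 0], 0.5],
    [[0.0002, 0.0005, 0.0172], [0, 0, 0], 0.5],
    [[0, 0, 0], [0, 0, 0], 0.5],
    [[0, 0, 0], [0, 0, 0], 0.6],
    [[0, 0, 0], [0, 0, 0], 0.7],
    [[0, 0, 0], [0, 0, 0], 0.8],
    [[0, 0, 0], [0, 0, 0], 1],
    [[0, 0, 0], [0, 0, 0], 1],
    [[0, 0, 0], [0, 0, 0], 1]
  ]
}}

```text
t: 11.97
ee_pos: [456.6, 214.3, 57.4]
orientation: [2.893, 1.223, 0.004]
ft_force: [2.2, -3.6, 7.0]
width: 35.5
```

Request:
{"method": "carry_out", "body": {
  "rows": [
    [[0, 0, 0], [0, 0, 0], 1],
    [[0, 0, 0], [0, 0, 0], 1]
  ]
}}

```text
t: 12.13
ee_pos: [456.6, 214.3, 57.4]
orientation: [2.893, 1.223, 0.004]
ft_force: [2.0, -3.4, 6.4]
width: 35.8
```

Request:
{"method": "carry_out", "body": {
  "rows": [
    [[0, 0, -0.005], [0, 0, 0], 1],
    [[0, 0, -0.02], [0, 0, 0], 1],
    [[0, 0, -0.03], [0, 0, 0], 1],
    [[0, 0, -0.03], [0, 0, 0], 1],
    [[0, 0, -0.025], [0, 0, 0], 1],
    [[0, 0, 0], [0, 0, 0], 1],
    [[0, 0, 0], [0, 0, 0], 1]
  ]
}}

```text
t: 12.72
ee_pos: [455.5, 214.4, 167.1]
orientation: [-2.893, -1.224, -0.003]
ft_force: [-0.9, 0.5, -4.7]
width: 35.1
```

```bash
python3 - <<'E'
from h import *
o,im=snap('wrist','w9'); print(o['t'],o['ee_pos'],yaw_of(o),o['width'],o['ft_force'])
plan([609.1,149.8,160],0.8,6)
h=bright_hull(im[:,:,::-1],(180,110,345,245),150)
E
```

```text
12.7167 [455.52135139 214.39456639 167.10219955] 0.8001502125162102 35.07693897750493 [-0.85702091  0.51733668 -4.68570649]
rows 6 d [0.0103 0.0259 0.001 ] norm 0.0279 wz 0.0 | tilt [-0.0009 -0.0002]
```

View pics/w9.png

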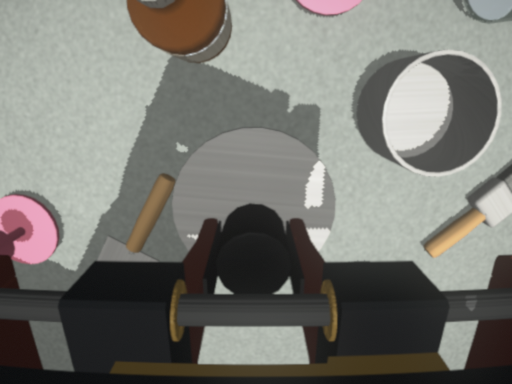

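Request:
{"method": "carry_out", "body": {
  "rows": [
    [[0.0103, 0.0259, 0.001], [0, 0, 0], 1],
    [[0.0103, 0.0259, 0.001], [0, 0, 0], 1],
    [[0.0103, 0.0259, 0.001], [0, 0, 0], 1],
    [[0.0103, 0.0259, 0.001], [0, 0, 0], 1],
    [[0.0103, 0.0259, 0.001], [0, 0, 0], 1],
    [[0.0103, 0.0259, 0.001], [0, 0, 0], 1],
    [[0, 0, 0.01], [0, 0, 0], 1],
    [[0, 0, 0.01], [0, 0, 0], 1],
    [[0, 0, 0], [0, 0, 0], 1],
    [[0, 0, 0], [0, 0, 0], 1]
  ]
}}

```text
t: 13.6
ee_pos: [607.1, 150.1, 137.7]
orientation: [-2.892, -1.224, 0.009]
ft_force: [-0.3, 0.4, -4.4]
width: 35.3
```

```bash
python3 - <<'E'
from h import *
o,im=snap('wrist','w10'); print(o['t'],o['ee_pos'],yaw_of(o),o['width'],o['ft_force'])
print(w2px('wrist',[[o['ee_pos'][0]+56*np.cos(.8),o['ee_pos'][1]+56*np.sin(.8),o['ee_pos'][2]-41.2]],o))
plan([609.1,149.8,119],0.8,5)
E
```

```text
13.6 [607.14098021 150.08305303 137.66580432] 0.8004377566942755 35.32132637587147 [-0.28427819  0.39893298 -4.41360513]
[[253.37508196 125.42397404]]
rows 5 d [0.0001 0.0002 0.004 ] norm 0.004 wz 0.0002 | tilt [-0.0035 -0.0007]
```

View pics/w10.png

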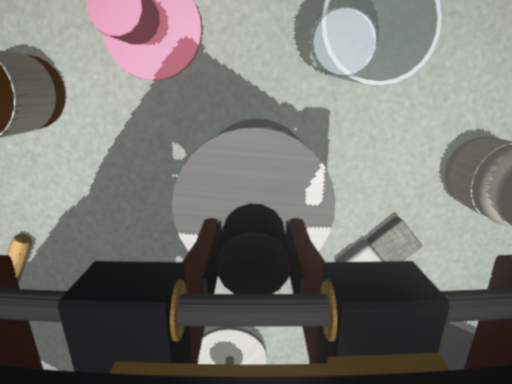

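Request:
{"method": "carry_out", "body": {
  "rows": [
    [[0.0002, 0.0002, 0.004], [0, 0, 0], 1],
    [[0.0002, 0.0002, 0.004], [0, 0, 0], 1],
    [[0.0001, 0.0002, 0.004], [0, 0, 0], 1],
    [[0.0001, 0.0002, 0.004], [0, 0, 0], 1],
    [[0.0001, 0, 0.002], [0, 0, 0], 1],
    [[0, 0, 0.001], [0, 0, 0], 1],
    [[0, 0, 0], [0, 0, 0], 1],
    [[0, 0, 0], [0, 0, 0], 1]
  ]
}}

```text
t: 14.32
ee_pos: [611.0, 150.1, 121.3]
orientation: [-2.894, -1.223, -0.0]
ft_force: [-0.1, -0.8, -4.1]
width: 35.5
```

Request:
{"method": "carry_out", "body": {
  "rows": [
    [[0, 0, 0.001], [0, 0, 0], 1],
    [[0, 0, 0], [0, 0, 0], 1],
    [[0, 0, 0], [0, 0, 0], 1]
  ]
}}

```text
t: 14.57
ee_pos: [611.0, 150.1, 120.4]
orientation: [2.894, 1.223, 0.0]
ft_force: [0.5, -0.5, -4.0]
width: 35.6
```

Request:
{"method": "carry_out", "body": {
  "rows": [
    [[-0.0012, -0.001, 0.001], [0, 0, 0], 1],
    [[0, 0, 0.001], [0, 0, 0], 1],
    [[0, 0, 0], [0, 0, 0], 1],
    [[0, 0, 0], [0, 0, 0], 1]
  ]
}}

```text
t: 14.9
ee_pos: [609.3, 149.9, 118.2]
orientation: [-2.894, -1.223, 0.0]
ft_force: [-0.5, -0.5, -4.0]
width: 35.6
```

Request:
{"method": "carry_out", "body": {
  "rows": [
    [[0, 0, 0.001], [0, 0, 0], 1],
    [[0, 0, 0], [0, 0, 0], 1],
    [[0, 0, 0], [0, 0, 0], 1]
  ]
}}

```text
t: 15.15
ee_pos: [609.6, 149.9, 117.4]
orientation: [2.894, 1.223, 0.0]
ft_force: [-0.2, -0.9, -2.1]
width: 35.4
```

Contact at 117.4, the expected seat height. A small push down, then release.

Request:
{"method": "carry_out", "body": {
  "rows": [
    [[0, 0, 0.0005], [0, 0, 0], 1],
    [[0, 0, 0], [0, 0, 0], 1],
    [[0, 0, -0.0003], [0, 0, 0], 0.9],
    [[0, 0, 0], [0, 0, 0], 0.5],
    [[0, 0, 0], [0, 0, 0], 0],
    [[0, 0, 0], [0, 0, 0], 0],
    [[0, 0, 0], [0, 0, 0], 0],
    [[0, 0, 0], [0, 0, 0], 0],
    [[0, 0, -0.01], [0, 0, 0], 0],
    [[0, 0, -0.03], [0, 0, 0], 0],
    [[0, 0, -0.03], [0, 0, 0], 0],
    [[0, 0, -0.03], [0, 0, 0], 0]
  ]
}}

```text
t: 16.15
ee_pos: [609.2, 149.9, 218.6]
orientation: [-2.893, -1.223, 0.001]
ft_force: [-0.3, 0.6, -0.5]
width: 87.4
```

```bash
python3 - <<'E'
from h import *
o,im=snap('wrist','w11'); print(o['t'],o['ee_pos'],yaw_of(o),o['width'],o['ft_force'])
plan([400,17,240],0,9)
E
```

```text
16.15 [609.19111109 149.88946159 218.61484896] 0.8000223983554557 87.38511499443052 [-0.28599986  0.63002117 -0.46513387]
rows 9 d [-0.0285  0.0033 -0.0016] norm 0.0287 wz 0.0889 | tilt [0.0091 0.0021]
```

View pics/w11.png

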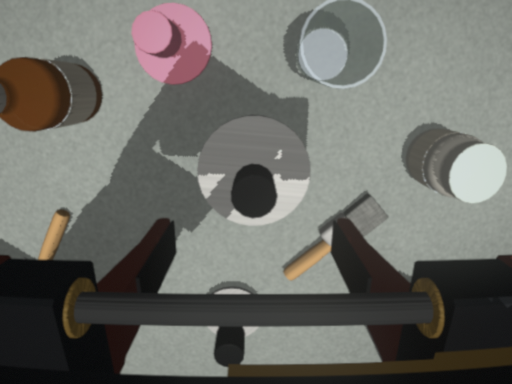

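```bash
python3 -c "
from h import *
plan([480,-360,330],0,18)"
```

```text
rows 18 d [-0.0188  0.0235 -0.0058] norm 0.0307 wz 0.0444 | tilt [0.0091 0.0021]
```

Request:
{"method": "carry_out", "body": {
  "rows": [
    [[-0.0188, 0.0235, -0.0058], [0, 0, 0.0444], 0],
    [[-0.0188, 0.0235, -0.0058], [0, 0, 0.0444], 0],
    [[-0.0188, 0.0235, -0.0058], [0, 0, 0.0444], 0],
    [[-0.0188, 0.0235, -0.0058], [0, 0, 0.0444], 0],
    [[-0.0188, 0.0235, -0.0058], [0, 0, 0.0444], 0],
    [[-0.0188, 0.0235, -0.0058], [0, 0, 0.0444], 0],
    [[-0.0188, 0.0235, -0.0058], [0, 0, 0.0444], 0],
    [[-0.0188, 0.0235, -0.0058], [0, 0, 0.0444], 0],
    [[-0.0188, 0.0235, -0.0058], [0, 0, 0.0444], 0]
  ]
}}

```text
t: 16.95
ee_pos: [595.2, -120.2, 270.3]
orientation: [3.079, 0.621, 0.001]
ft_force: [0.2, 0.5, 1.2]
width: 88.3
```

Request:
{"method": "carry_out", "body": {
  "rows": [
    [[-0.0188, 0.0235, -0.0058], [0, 0, 0.0444], 0],
    [[-0.0188, 0.0235, -0.0058], [0, 0, 0.0444], 0],
    [[-0.0188, 0.0235, -0.0058], [0, 0, 0.0444], 0],
    [[-0.0188, 0.0235, -0.0058], [0, 0, 0.0444], 0],
    [[-0.0188, 0.0235, -0.0058], [0, 0, 0.0444], 0],
    [[-0.0188, 0.0235, -0.0058], [0, 0, 0.0444], 0],
    [[-0.0188, 0.0235, -0.0058], [0, 0, 0.0444], 0],
    [[-0.0188, 0.0235, -0.0058], [0, 0, 0.0444], 0],
    [[-0.0188, 0.0235, -0.0058], [0, 0, 0.0444], 0],
    [[0, 0, 0], [0, 0, 0], 0],
    [[0, 0, 0], [0, 0, 0], 0],
    [[0, 0, 0], [0, 0, 0], 0]
  ]
}}

```text
t: 17.95
ee_pos: [478.0, -360.5, 321.7]
orientation: [-3.141, -0.002, -0.001]
ft_force: [-0.4, 0.1, -0.1]
width: 87.8
```

```bash
python3 - <<'E'
from h import *
o,im=snap('wrist','w12'); print(o['t'],o['ee_pos'],yaw_of(o),o['qvel'].round(3))
import pickle; pickle.dump(o,open('o12.pkl','wb'))
E
```

```text
17.95 [ 477.95210149 -360.45634721  321.677554  ] 0.0009732448647809078 [ 0.022  0.006  0.004  0.001 -0.001  0.001]
```

View pics/w12.png

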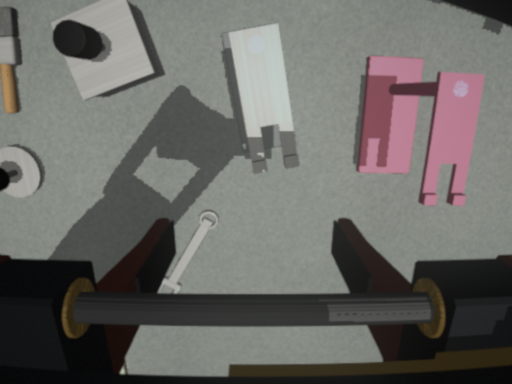

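```bash
python3 - <<'E'
from h import *
im=cv2.imread('pics/w12.png')
cv2.imwrite('pics/w12a.png',cv2.resize(im[15:180,215:310],None,fx=6,fy=6,interpolation=cv2.INTER_CUBIC)[390:])
cv2.imwrite('pics/w12b.png',cv2.resize(im[15:180,215:310],None,fx=3.6,fy=3.6,interpolation=cv2.INTER_CUBIC))
E
```

```text
(no output)
```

View pics/w12a.png

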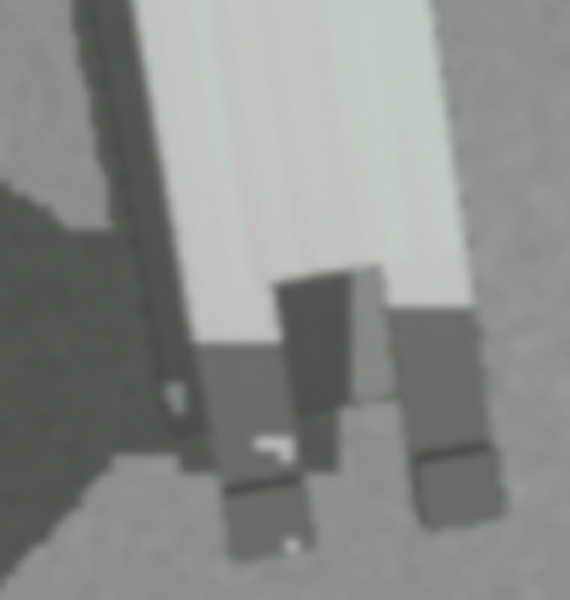

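View pics/w12b.png

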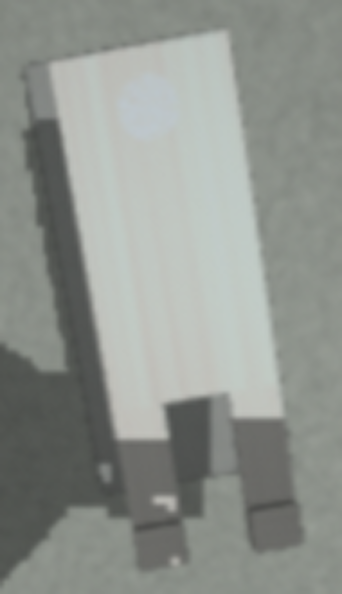

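```bash
cat > fork.py <<'E'
from h import *
import pickle
o=pickle.load(open('o12.pkl','rb'))
f=lambda P:px2w('wrist',[((x+.5)/6-.5+215,(y+390.5)/6-.5+15) for x,y in P],170,o)[:,:2]
ce=f([(275,284),(382,264)]); L=f([(140,10),(192,340)]); Rr=f([(437,10),(475,300)]); tipL=f([(222,484),(300,474)]); tipR=f([(415,459),(490,446)])
sl=f([(277,284),(298,476)]); sr=f([(383,264),(412,459)])
b=lambda P:px2w('wrist',[((x+.5)/3.6-.5+215,(y+.5)/3.6-.5+15) for x,y in P],170,o)[:,:2]
back=b([(50,64),(229,31)])
print('closed',ce,np.linalg.norm(ce[1]-ce[0])); print('tips',tipL,tipR)
for n,e in dict(L=L,R=Rr,sl=sl,sr=sr).items(): d=e[0]-e[1]; print(n,np.degrees(np.arctan2(d[1],d[0])))
d=back[0]-back[1]; print('backdir',np.degrees(np.arctan2(d[1],d[0]))-90,np.linalg.norm(d),back.mean(0))
m=ce.mean(0); t=np.r_[tipL,tipR].mean(0); v=m-t; print('axis',np.degrees(np.arctan2(v[1],v[0])),np.linalg.norm(v),'expect 32')
v=back.mean(0)-m; th=np.arctan2(v[1],v[0]); print('axis2',np.degrees(th),np.linalg.norm(v)); u=np.array([np.cos(th),np.sin(th)])
print('seat',m-10*u, t+22*u, th)
E
python3 fork.py
```

```text
closed [[ 521.86644366 -367.93727106]
 [ 525.14492847 -385.29228358]] 17.661962579621857
tips [[ 488.63831138 -359.31153591]
 [ 490.36422525 -372.34273079]] [[ 492.95772521 -391.50286033]
 [ 495.1982523  -403.95793998]]
L 8.721438114903036
R 9.30797869044319
sl 6.715226504257781
sr 9.777502369941702
backdir 9.956823320257797 46.04910374426224 [ 612.16820298 -360.87953531]
axis 9.247714753819555 32.133706476707104 expect 32
axis2 10.06369413834852 90.04798579747563
seat [ 513.65954502 -378.36220586] [ 513.45113884 -377.93442397] 0.1756445976278354
```

```bash
python3 -c "
from h import *
plan([436,17,170],0.167,12)
print(w2px('top',[[513.6,-378.2,170]]))
o=readout.get_obs();print(w2px('side',[[513.6,-378.2,170]]))"
```

```text
rows 12 d [-0.0011 -0.0316  0.0126] norm 0.0341 wz -0.0138 | tilt [0.0001 0.0004]
[[346.4845789  183.13373569]]
[[284.34420672 119.94479938]]
```

Request:
{"method": "carry_out", "body": {
  "rows": [
    [[-0.0011, -0.0316, 0.0126], [0, 0, -0.0138], 0],
    [[-0.0011, -0.0316, 0.0126], [0, 0, -0.0138], 0],
    [[-0.0011, -0.0316, 0.0126], [0, 0, -0.0138], 0],
    [[-0.0011, -0.0316, 0.0126], [0, 0, -0.0138], 0],
    [[-0.0011, -0.0316, 0.0126], [0, 0, -0.0138], 0],
    [[-0.0011, -0.0316, 0.0126], [0, 0, -0.0138], 0],
    [[-0.0011, -0.0316, 0.0126], [0, 0, -0.0138], 0],
    [[-0.0011, -0.0316, 0.0126], [0, 0, -0.0138], 0],
    [[-0.0011, -0.0316, 0.0126], [0, 0, -0.0138], 0],
    [[-0.0011, -0.0316, 0.0126], [0, 0, -0.0138], 0],
    [[-0.0011, -0.0316, 0.0126], [0, 0, -0.0138], 0],
    [[-0.0011, -0.0316, 0.0126], [0, 0, -0.0138], 0]
  ]
}}

```text
t: 19.0
ee_pos: [435.1, 18.4, 169.8]
orientation: [-3.13, -0.266, -0.0]
ft_force: [0.9, 0.3, -0.5]
width: 87.8
```

Request:
{"method": "carry_out", "body": {
  "rows": [
    [[0, 0, 0], [0, 0, 0], 0],
    [[0, 0, 0], [0, 0, 0], 0],
    [[0, 0, 0], [0, 0, 0], 0],
    [[0, 0, 0], [0, 0, 0], 0]
  ]
}}

```text
t: 19.33
ee_pos: [436.4, 15.5, 170.8]
orientation: [3.131, 0.261, 0.002]
ft_force: [0.7, -0.1, 0.4]
width: 87.6
```

```bash
python3 - <<'E'
from h import *
o,im=snap('wrist','w13'); print(o['t'],o['ee_pos'],yaw_of(o),o['qvel'].round(3))
import pickle; pickle.dump(o,open('o13.pkl','wb'))
E
```

```text
19.3333 [436.41042572  15.53950475 170.78442306] 0.166451574672683 [-0.018 -0.     0.     0.001  0.001 -0.   ]
```

View pics/w13.png

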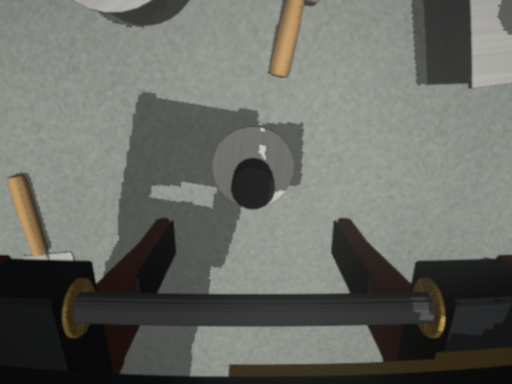

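```bash
python3 - <<'E'
from h import *
im=cv2.imread('pics/w13.png')
cv2.imwrite('pics/w13a.png',cv2.resize(im[115:220,200:305],None,fx=5.6,fy=5.6,interpolation=cv2.INTER_CUBIC))
E
```

```text
(no output)
```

View pics/w13a.png

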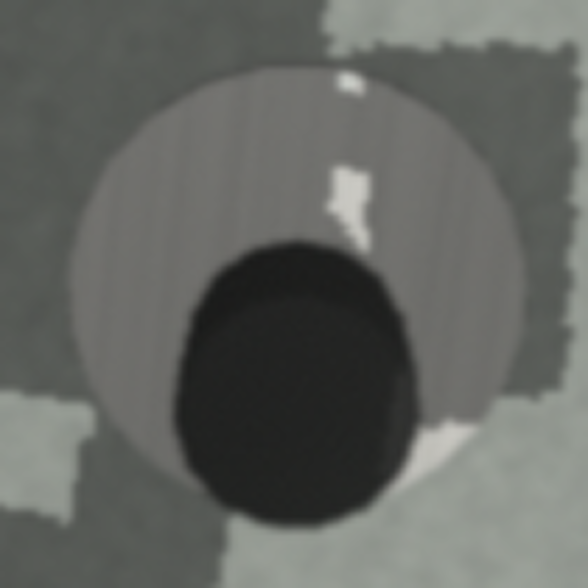

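```bash
python3 - <<'E'
from h import *
import pickle; o=pickle.load(open('o13.pkl','rb'))
q=lambda P:[((x+.5)/5.6-.5+200,(y+.5)/5.6-.5+115) for x,y in P]
W=px2w('wrist',q([(70,285),(526,285),(297,65),(192,488),(476,427),(390,500)]),16,o)[:,:2]
print(circ(W),circ(W,42))
print(px2w('wrist',q([(297,411)]),90,o))
plan([437.5,16.5,62],.167,6)
E
```

```text
(array([438.65,  15.88,  41.78]), array([0.2, 0.2, 0.3, 0.1, 0.5, 1. ])) (array([438.68,  15.9 ,  42.  ]), array([0.5, 0.4, 0. , 0.2, 0.6, 0.8]))
[[439.43720344  16.0006617   90.        ]]
rows 6 d [ 0.0002 -0.0002  0.0181] norm 0.0181 wz -0.0002 | tilt [ 0.0013 -0.0001]
```

```bash
python3 -c "
from h import *
plan([438.8,15.9,60],.167,6)"
```

```text
rows 6 d [ 0.0004 -0.      0.0185] norm 0.0185 wz -0.0002 | tilt [ 0.0013 -0.0001]
```

Request:
{"method": "carry_out", "body": {
  "rows": [
    [[0.0004, 0, 0.0185], [0, 0, 0], 0],
    [[0.0004, 0, 0.0185], [0, 0, 0], 0.3],
    [[0.0004, 0, 0.0185], [0, 0, 0], 0.5],
    [[0.0004, 0, 0.0185], [0, 0, 0], 0.5],
    [[0.0004, 0, 0.0185], [0, 0, 0], 0.5],
    [[0.0004, 0, 0.0185], [0, 0, 0], 0.5],
    [[0, 0, 0], [0, 0, 0], 0.6],
    [[0, 0, 0], [0, 0, 0], 0.7],
    [[0, 0, 0], [0, 0, 0], 1],
    [[0, 0, 0], [0, 0, 0], 1],
    [[0, 0, 0], [0, 0, 0], 1],
    [[0, 0, 0], [0, 0, 0], 1]
  ]
}}

```text
t: 20.38
ee_pos: [438.6, 16.1, 60.1]
orientation: [3.131, 0.261, 0.003]
ft_force: [-0.7, -0.9, 1.8]
width: 35.3
```

Request:
{"method": "carry_out", "body": {
  "rows": [
    [[0, 0, 0], [0, 0, 0], 1],
    [[0, 0, 0], [0, 0, 0], 1]
  ]
}}

```text
t: 20.55
ee_pos: [438.7, 16.2, 60.0]
orientation: [3.131, 0.261, 0.002]
ft_force: [-0.7, -0.9, 6.3]
width: 35.3
```

Request:
{"method": "carry_out", "body": {
  "rows": [
    [[0, 0, -0.005], [0, 0, 0], 1],
    [[0, 0, -0.02], [0, 0, 0], 1],
    [[0, 0, -0.03], [0, 0, 0], 1],
    [[0, 0, -0.03], [0, 0, 0], 1],
    [[0, 0, -0.03], [0, 0, 0], 1],
    [[0, 0, -0.02], [0, 0, 0], 1],
    [[0, 0, 0], [0, 0, 0], 1],
    [[0, 0, 0], [0, 0, 0], 1]
  ]
}}

```text
t: 21.22
ee_pos: [438.4, 16.3, 195.1]
orientation: [3.131, 0.261, 0.004]
ft_force: [-0.6, 0.1, -1.9]
width: 35.6
```

```bash
python3 - <<'E'
from h import *
o,im=snap('wrist','w14'); print(o['t'],o['ee_pos'],yaw_of(o),o['width'],o['ft_force'])
plan([424.9,-393.1,195],.167,14)
E
```

```text
21.2167 [438.43638232  16.27636539 195.13303722] 0.1665078121518635 35.59211097337284 [-0.63160241  0.08405809 -1.93052999]
rows 14 d [-0.0057  0.0287 -0.0001] norm 0.0293 wz -0.0 | tilt [-0.0002  0.    ]
```

View pics/w14.png

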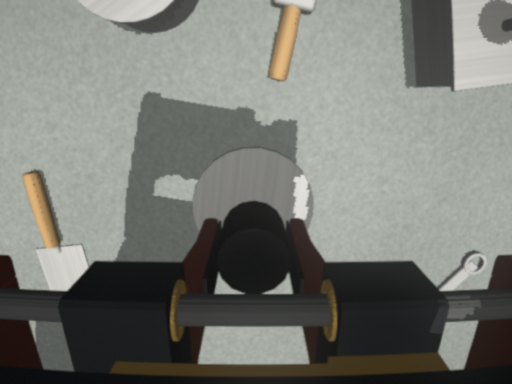

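The lid is held upright and centred between the jaws. I'll carry it to a point in front of the slot.

Request:
{"method": "carry_out", "body": {
  "rows": [
    [[-0.0057, 0.0287, 0], [0, 0, 0], 1],
    [[-0.0057, 0.0287, 0], [0, 0, 0], 1],
    [[-0.0057, 0.0287, 0], [0, 0, 0], 1],
    [[-0.0057, 0.0287, 0], [0, 0, 0], 1],
    [[-0.0057, 0.0287, 0], [0, 0, 0], 1],
    [[-0.0057, 0.0287, 0], [0, 0, 0], 1],
    [[-0.0057, 0.0287, 0], [0, 0, 0], 1]
  ]
}}

```text
t: 21.85
ee_pos: [430.4, -189.3, 192.2]
orientation: [-3.129, -0.261, 0.005]
ft_force: [0.7, -0.4, -2.5]
width: 35.3
```

Request:
{"method": "carry_out", "body": {
  "rows": [
    [[-0.0057, 0.0287, 0], [0, 0, 0], 1],
    [[-0.0057, 0.0287, 0], [0, 0, 0], 1],
    [[-0.0057, 0.0287, 0], [0, 0, 0], 1],
    [[-0.0057, 0.0287, 0], [0, 0, 0], 1],
    [[-0.0057, 0.0287, 0], [0, 0, 0], 1],
    [[-0.0057, 0.0287, 0], [0, 0, 0], 1],
    [[-0.0057, 0.0287, 0], [0, 0, 0], 1],
    [[0, 0, 0], [0, 0, 0], 1],
    [[0, 0, 0], [0, 0, 0], 1],
    [[0, 0, 0], [0, 0, 0], 1],
    [[0, 0, 0], [0, 0, 0], 1]
  ]
}}

```text
t: 22.77
ee_pos: [425.3, -391.7, 193.0]
orientation: [-3.128, -0.262, 0.003]
ft_force: [-0.6, -0.2, -2.1]
width: 35.7
```

```bash
python3 - <<'E'
from h import *
o,im=snap('wrist','w15'); print(o['t'],o['ee_pos'],yaw_of(o),o['width'],o['ft_force'])
import pickle; pickle.dump(o,open('o15.pkl','wb'))
snap('side','s15')
plan([513.6-45*.986,-378.2-45*.166,194],.167,5)
E
```

```text
22.7667 [ 425.29282711 -391.68167964  192.9616756 ] 0.16708745333134253 35.725906248526194 [-0.63313254 -0.23680621 -2.08867473]
rows 5 d [ 0.0088  0.0002 -0.    ] norm 0.0088 wz 0.0001 | tilt [-0.0009  0.001 ]
```

View pics/w15.png

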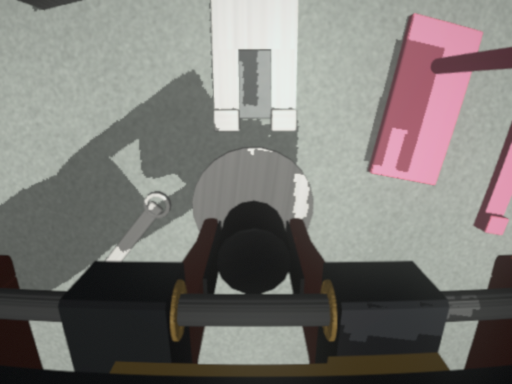

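View pics/s15.png

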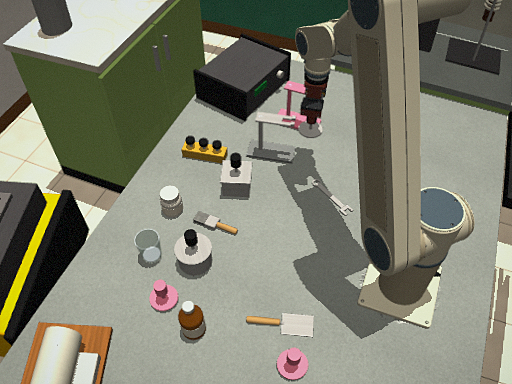

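```bash
python3 - <<'E'
from h import *
import pickle; o=pickle.load(open('o15.pkl','rb')); im=cv2.imread('pics/w15.png')
g=cv2.cvtColor(im,cv2.COLOR_BGR2GRAY)
print(g[80,205:305]); print(g[40:56,255],g[100:136,226])
E
```

```text
[182 180 178 175 175 177 177 174 189 222 230 231 231 230 230 230 230 231
 231 232 232 232 232 232 233 233 233 232 232 232 232 233 232 218 171 167
 173 171 155 124 111 109 109 109 109 109 110 110 109 110 111 118 142 167
 174 174 175 175 175 175 175 174 174 174 172 174 206 230 236 236 235 235
 235 235 235 235 235 235 235 235 235 236 236 235 235 235 235 234 235 234
 232 216 193 185 185 186 186 186 186 184]
[231 231 231 231 231 231 232 231 218 153 110 110 112 112 112 111] [232 232 232 232 232 232 232 228 206 167 190 224 233 232 232 230 230 230
 231 232 231 231 230 230 230 231 231 231 230 225 194 134 111 111 111 111]
```

```bash
python3 - <<'E'
from h import *
import pickle; o=pickle.load(open('o15.pkl','rb'))
W=px2w('wrist',[(213,80),(238.3,80),(270.8,80),(296.7,80),(255,48.7),(226,108.3)],170,o)
T=R.from_rotvec(o['orientation']).as_matrix()
L=(W-o['ee_pos'])@T; print(L.round(1))
print('axis offset lateral',L[:4,1],'outer mid',(L[0,1]+L[3,1])/2,'slot mid',(L[1,1]+L[2,1])/2)
s=np.array([[513.6,-378.2,170]]); print('seat prev in tool',(s-o['ee_pos'])@T,'now x:',L[4,0]-10,L[5,0]+22)
E
```

```text
[[ 83.4 -21.9  22.9]
 [ 83.4  -7.8  22.8]
 [ 83.4  10.3  22.8]
 [ 83.5  24.7  22.8]
 [ 99.9   1.5  22.8]
 [ 67.9 -15.   22.9]]
axis offset lateral [-21.92891968  -7.80728576  10.29481602  24.74044337] outer mid 1.4057618496456996 slot mid 1.2437651304793405
seat prev in tool [[89.35580128  1.44855345 22.81651785]] now x: 89.89642277526858 89.87558058059905
```

Request:
{"method": "carry_out", "body": {
  "rows": [
    [[0.009, 0.0014, 0], [0, 0, 0], 1],
    [[0.009, 0, 0], [0, 0, 0], 1],
    [[0.009, 0, 0], [0, 0, 0], 1],
    [[0.009, 0, 0], [0, 0, 0], 1],
    [[0.009, 0, 0], [0, 0, 0], 1],
    [[0, 0, 0], [0, 0, 0], 1],
    [[0, 0, 0], [0, 0, 0], 1]
  ]
}}

```text
t: 23.45
ee_pos: [471.1, -386.9, 194.1]
orientation: [-3.13, -0.263, 0.0]
ft_force: [0.2, 0.7, -1.6]
width: 35.3
```

```bash
python3 - <<'E'
from h import *
o,im=snap('wrist','w16'); print(o['t'],o['ee_pos'],yaw_of(o),o['width'],o['ft_force'])
T=R.from_rotvec(o['orientation']).as_matrix(); print((np.array([513.8,-378.2,170])-o['ee_pos'])@T)
E
```

```text
23.45 [ 471.11884075 -386.88063073  194.10779465] 0.16753216882163294 35.25886967401417 [ 0.19779804  0.68785992 -1.58839262]
[43.53563715 -1.43970002 24.09971017]
```

View pics/w16.png

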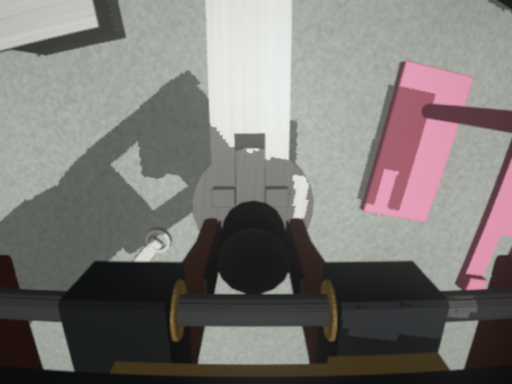

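Request:
{"method": "carry_out", "body": {
  "rows": [
    [[0, -0.0015, 0], [0, 0, 0], 1],
    [[0.009, 0, 0], [0, 0, 0], 1],
    [[0.009, 0, 0], [0, 0, 0], 1],
    [[0.009, 0, 0], [0, 0, 0], 1],
    [[0, 0, 0], [0, 0, 0], 1],
    [[0, 0, 0], [0, 0, 0], 1]
  ]
}}

```text
t: 24.0
ee_pos: [497.6, -381.0, 194.2]
orientation: [3.131, 0.263, -0.0]
ft_force: [0.9, -0.4, -2.4]
width: 35.9
```

```bash
python3 - <<'E'
from h import *
o,im=snap('wrist','w17'); print(o['t'],o['ee_pos'],yaw_of(o),o['width'],o['ft_force'])
T=R.from_rotvec(o['orientation']).as_matrix(); print((np.array([513.8,-378.2,170])-o['ee_pos'])@T)
E
```

```text
24.0 [ 497.55151542 -381.04482473  194.15815574] 0.16734400803213653 35.88623027304639 [ 0.91815219 -0.41608938 -2.35223538]
[16.4962881  -0.10001586 24.15750905]
```

View pics/w17.png

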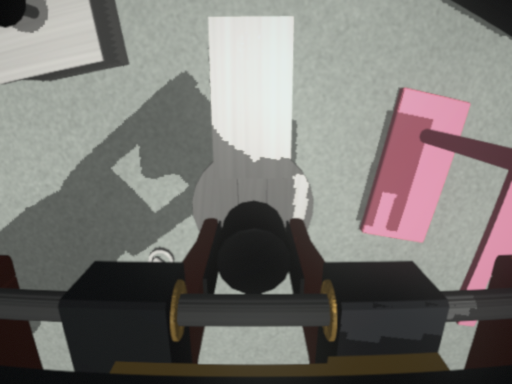

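Request:
{"method": "carry_out", "body": {
  "rows": [
    [[0.008, 0, 0], [0, 0, 0], 1],
    [[0.0085, 0, 0], [0, 0, 0], 1],
    [[0, 0, 0], [0, 0, 0], 1],
    [[0, 0, 0.004], [0, 0, 0], 1],
    [[0, 0, 0.003], [0, 0, 0], 1],
    [[0, 0, 0], [0, 0, 0], 1],
    [[0, 0, 0], [0, 0, 0], 1]
  ]
}}

```text
t: 24.63
ee_pos: [512.7, -378.3, 186.8]
orientation: [-3.13, -0.261, 0.001]
ft_force: [-0.5, -0.7, -1.4]
width: 35.8
```

```bash
python3 - <<'E'
from h import *
o=readout.get_obs(); print(o['t'],o['ee_pos'],yaw_of(o),o['width'],o['ft_force'])
T=R.from_rotvec(o['orientation']).as_matrix(); print((np.array([513.8,-378.2,170])-o['ee_pos'])@T)
E
```

```text
24.6333 [ 512.6563902  -378.33877356  186.77000178] 0.1662459063700069 35.84119744453874 [-0.51270867 -0.68214923 -1.35711533]
[ 1.16389984  0.0651004  16.76905365]
```

Down to contact, expected at TCP z ≈ 180.

Request:
{"method": "carry_out", "body": {
  "rows": [
    [[0.0008, 0, 0.002], [0, 0, 0], 1],
    [[0, 0, 0.002], [0, 0, 0], 1],
    [[0, 0, 0.001], [0, 0, 0], 1],
    [[0, 0, 0], [0, 0, 0], 1],
    [[0, 0, 0], [0, 0, 0], 1]
  ]
}}

```text
t: 25.05
ee_pos: [513.9, -378.4, 182.2]
orientation: [-3.131, -0.261, 0.0]
ft_force: [0.5, -0.1, -1.6]
width: 35.5
```

Request:
{"method": "carry_out", "body": {
  "rows": [
    [[0, 0, 0.001], [0, 0, 0], 1],
    [[0, 0, 0], [0, 0, 0], 1],
    [[0, 0, 0], [0, 0, 0], 1]
  ]
}}

```text
t: 25.3
ee_pos: [513.9, -378.3, 181.3]
orientation: [-3.131, -0.261, 0.0]
ft_force: [0.7, 0.4, -2.4]
width: 35.6
```

Request:
{"method": "carry_out", "body": {
  "rows": [
    [[0, 0, 0.001], [0, 0, 0], 1],
    [[0, 0, 0], [0, 0, 0], 1],
    [[0, 0, 0], [0, 0, 0], 1]
  ]
}}

```text
t: 25.55
ee_pos: [513.9, -378.4, 180.2]
orientation: [-3.131, -0.261, 0.0]
ft_force: [-0.2, -1.2, -1.4]
width: 35.8
```

Request:
{"method": "carry_out", "body": {
  "rows": [
    [[0, 0, 0.0005], [0, 0, 0], 1],
    [[0, 0, 0], [0, 0, 0], 1],
    [[0, 0, 0], [0, 0, 0], 1]
  ]
}}

```text
t: 25.8
ee_pos: [514.0, -378.4, 180.1]
orientation: [3.131, 0.261, 0.0]
ft_force: [-0.9, 0.9, 2.4]
width: 35.3
```

Contact at 180.1, as expected. Releasing gently; first I'll open only and check before lifting.

Request:
{"method": "carry_out", "body": {
  "rows": [
    [[0, 0, 0], [0, 0, 0], 0.9],
    [[0, 0, 0], [0, 0, 0], 0.55],
    [[0, 0, 0], [0, 0, 0], 0.5],
    [[0, 0, 0], [0, 0, 0], 0.4],
    [[0, 0, 0], [0, 0, 0], 0.3],
    [[0, 0, 0], [0, 0, 0], 0.3],
    [[0, 0, -0.005], [0, 0, 0], 0.3],
    [[0, 0, -0.02], [0, 0, 0], 0.2],
    [[0, 0, -0.03], [0, 0, 0], 0],
    [[0, 0, -0.03], [0, 0, 0], 0],
    [[0, 0, -0.02], [0, 0, 0], 0]
  ]
}}

```text
t: 26.72
ee_pos: [514.6, -378.9, 288.0]
orientation: [3.129, 0.261, 0.003]
ft_force: [0.4, 0.2, -0.3]
width: 84.6
```

```bash
python3 - <<'E'
from h import *
o,im=snap('wrist','w18'); print(o['t'],o['ee_pos'],yaw_of(o),o['width'],o['ft_force'])
snap('side','s18');snap('top','t18')
plan([440,-200,330],0,9)
E
```

```text
26.7167 [ 514.6278923  -378.87965729  288.03714333] 0.1664399061645334 84.55883609809806 [ 0.40480497  0.17778524 -0.31416817]
rows 9 d [-0.0064 -0.0206 -0.0048] norm 0.0221 wz 0.0185 | tilt [ 0.0034 -0.0026]
```

View pics/w18.png

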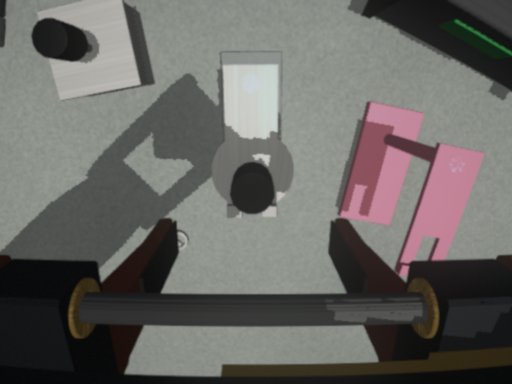

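View pics/s18.png

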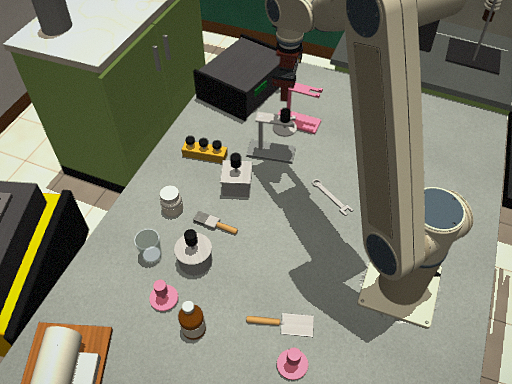

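The small lid hangs in the steel fork; its knob is at (253,187), behind the tips. I'll back off and verify all three from a central view.

```bash
python3 -c "
from h import *
plan([620,0,380],0,15)"
```

```text
rows 15 d [ 0.0092 -0.0246 -0.0062] norm 0.027 wz 0.0111 | tilt [ 0.0034 -0.0026]
```

Request:
{"method": "carry_out", "body": {
  "rows": [
    [[0, 0, -0.02], [0, 0, 0], 0],
    [[0, 0, -0.03], [0, 0, 0], 0],
    [[0.0092, -0.0246, -0.003], [0, 0, 0.0111], 0],
    [[0.0092, -0.0246, -0.003], [0, 0, 0.0111], 0],
    [[0.0092, -0.0246, -0.003], [0, 0, 0.0111], 0],
    [[0.0092, -0.0246, -0.003], [0, 0, 0.0111], 0],
    [[0.0092, -0.0246, -0.003], [0, 0, 0.0111], 0],
    [[0.0092, -0.0246, -0.003], [0, 0, 0.0111], 0],
    [[0.0092, -0.0246, -0.003], [0, 0, 0.0111], 0]
  ]
}}

```text
t: 27.62
ee_pos: [554.3, -197.7, 354.2]
orientation: [-3.137, -0.138, 0.004]
ft_force: [0.8, 0.5, 0.2]
width: 87.8
```

Request:
{"method": "carry_out", "body": {
  "rows": [
    [[0.0092, -0.0246, -0.003], [0, 0, 0.0111], 0],
    [[0.0092, -0.0246, -0.003], [0, 0, 0.0111], 0],
    [[0.0092, -0.0246, -0.003], [0, 0, 0.0111], 0],
    [[0.0092, -0.0246, -0.003], [0, 0, 0.0111], 0],
    [[0.0092, -0.0246, -0.003], [0, 0, 0.0111], 0],
    [[0.0092, -0.0246, -0.003], [0, 0, 0.0111], 0],
    [[0.0092, -0.0246, -0.003], [0, 0, 0.0111], 0],
    [[0.0092, -0.0246, -0.003], [0, 0, 0.0111], 0],
    [[0, 0, 0], [0, 0, 0], 0],
    [[0, 0, 0], [0, 0, 0], 0],
    [[0, 0, 0], [0, 0, 0], 0],
    [[0, 0, 0], [0, 0, 0], 0]
  ]
}}

```text
t: 28.62
ee_pos: [618.0, 0.1, 378.9]
orientation: [3.141, -0.001, -0.003]
ft_force: [0.3, 1.0, 0.3]
width: 88.2
```

```bash
python3 - <<'E'
from h import *
o,im=snap('wrist','w19'); print(o['t'],o['ee_pos'],yaw_of(o),o['ft_force'])
im=im[:,:,::-1].copy()
c=w2px('wrist',[[609.4,-175.4,76],[609.1,149.8,76]],o); print(c)
for th in (160,167):
    x,y=c[0].astype(int); W=px2w('wrist',bright_hull(im,(x-50,y-45,x+50,y+50),th),76,o)[:,:2].astype(np.float32); print('sq',cv2.minAreaRect(W))
    x,y=c[1].astype(int); W=px2w('wrist',bright_hull(im,(x-48,y-48,x+50,y+52),th),76,o)[:,:2]; print('rd',circ(W)[0],circ(W,56)[0])
snap('top','t19')
t=cv2.imread('pics/t19.png'); cv2.imwrite('pics/t19c.png',cv2.resize(t[80:300,90:430],None,fx=2.2,fy=2.2,interpolation=cv2.INTER_CUBIC))
E
```

```text
28.6167 [6.17986424e+02 8.53541490e-02 3.78892731e+02] -0.0007762797363849707 [0.34587728 0.99559581 0.2581708 ]
[[370.59410055 151.80858056]
 [152.18411114 151.98811616]]
sq ((610.2536010742188, -176.2690887451172), (99.36089324951172, 99.58317565917969), 18.592817306518555)
rd [608.59 150.2   55.33] [608.72 149.55  56.  ]
sq ((610.3338623046875, -175.98663330078125), (98.65894317626953, 98.99652862548828), 18.569934844970703)
rd [608.63 149.98  54.89] [608.99 148.92  56.  ]
```

View pics/w19.png

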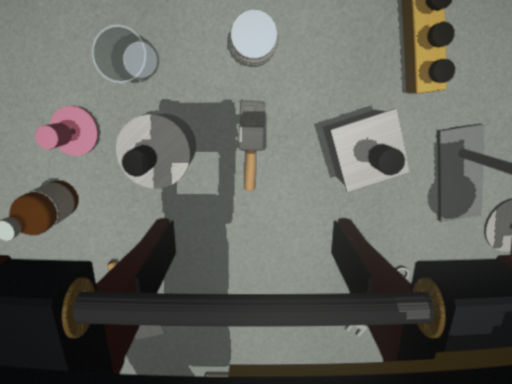

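View pics/t19c.png

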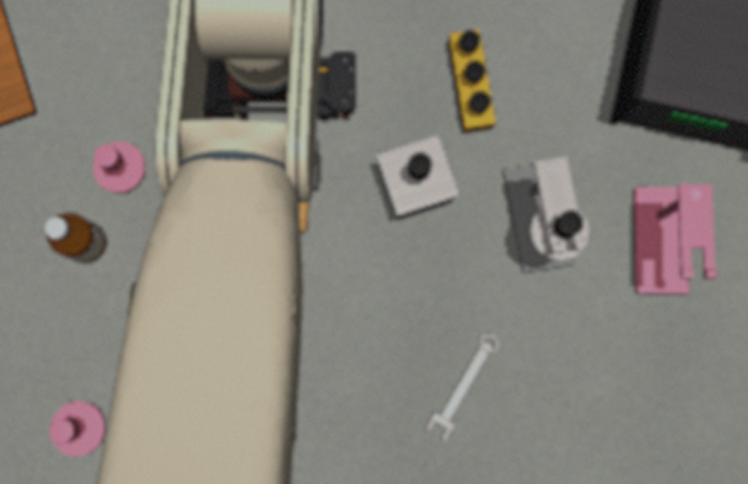

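Measured at seat height, both lids have the right size and sit within about 1 mm of the pots' centres. The small lid hangs quietly and nothing touches the robot, so I'm handing in.

```bash
python3 -c "
from h import *
print(close_job())"
```

```text
the job is handed in; nothing more can be done
None
```

I put the square and large round lids on their pots and hung the small steel lid in the grey steel fork. The pink look-alikes were left alone. I handed the job in at about 29 s of the 72 s, and the hand-in gave no verdict.

- **Square lid:** my last wrist view puts it about 1 mm from the pot centre I measured at the start, and parallel to the pot to within 0.2°. It touched down at the expected seat height.
- **Round lid:** it lies within about 1 mm of the starting pot centre, and also touched down at the expected height.
- **Small lid:** it touched down at the fork's expected height, with the tool within about 1 mm of the measured throat. The pictures show its knob behind the raised tips; I did not measure its position again after letting go.
- **Pots and bystanders:** none looked moved in the pictures, but I did not measure the bystanders or see the pots' rims again once the lids were on.

No check failed. Some readings taken just after a move were 1–2 mm off, because the arm had not settled. I corrected these before seating the round lid and entering the fork.

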